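# Tape measure hooked on the board end and locked at the pencil line

### The job

Put the doorstop wedge that lies on the oak board into the wooden tray to clear the board. Then take the tape measure out of its sloping stand, hook its metal end over the end of the board nearest the tray, back the case away along the middle of the board until its front is at the pencil line, let it rest there flat on the board with the hook still on the end, and only then press its lock key down. Leave the other things where they are.

Things in the scene. Friction and masses are not known exactly. Their poses are not given: they have to be found in the camera images.
- board: Oak board, 320 x 110 x 22 mm, fixed on the shelf top. Origin: centre of its underside (on the surface, z = 0); x along its length towards the end to hook (the end nearest the tray), y across, z up. Top 22 mm above the origin; the end to hook is at x = +160 mm.
- mark: Pencil line drawn straight across the board's top, 3 mm wide, somewhere 90 to 145 mm from the end to hook; may be under the wedge at first. Origin: middle of the line, on the board's top; x points along the board to the end to hook, y along the line.
- tray: Dark wooden open tray, 170 (x) x 140 (y) x 25 mm high, fixed, walls and floor 5 mm. Origin: centre of its underside; z up.
- wedge_center (a point): Black plastic doorstop wedge, 90 mm long (x), 36 mm wide (y), height falling evenly from 34 mm at its -x end to 7 mm at its +x end, 90 g, flat on the board's top. The point lies mid-length and mid-width, 12 mm above its flat underside; z up. Its weight is centred 12 mm to the thick (-x) side. Grasp it across its 36 mm width.
- tape_center (a point): Tape measure: black D-shaped case 80 mm long (x, to its front), 36 mm thick (y, flat sides to grasp), 56 mm high (z), about 0.5 kg. Point: centre of the case, 28 mm above its sole, 40 mm behind its front. Starts in the stand pitched 35 degrees, front upwards; must end level. Its rubber sole grips the board well enough to hold the case against the spring when let go.
- stand: Grey sloping stand, fixed, 100 x 50 mm foot; a 34 mm wide ramp rising 35 degrees along its +x, with a lip 16 mm high (square to the ramp) at the low end behind the case; open on both sides and on top. Origin: centre of its foot's underside; z up. The tape measure slides out upwards, square to the ramp.
- tape_nose (a point): Point at the lower front edge of the tape measure's case (40 mm ahead of tape_center along its x, level with the sole, mid-width): the front that is to stand at the pencil line.
- hook (a point): Metal hook at the end of the blade, 18 mm wide, 3 mm thick, reaching 10 mm below the case's sole. The point is on the hook's inner (case-facing) face, 5 mm below the level of the sole, mid-width; with the blade in, it is 3 mm ahead of the case's front. Axes as tape_center.
- blade (a joint): How far the blade is drawn out of the case, m: 0 fully in, 0.17 at most. A light spring (1.4 N at first, 1.9 N when out) pulls it in. The blade runs 2.5 mm above the level of the sole.
- lock_top (a point): Top of the lock key, a grey 20 x 18 mm key standing 8 mm proud of the top of the case, 10 mm ahead of tape_center. The point is the middle of its top face, 34 mm above tape_center; z up through the case.
- lock (a joint): How far the lock key is pressed in, m: 0 up (blade free), about 0.0045 down (blade gripped). A snap key: it takes about 3 N to start it, snaps over at 0.002 and then stays down of itself.
- ring_c (a point): Grey grip ring, 64 mm across, 22 mm high, lying on the board's far part away from the end to hook. Leave alone. Point: its centre.
- mug_c (a point): Stainless steel mug, 72 mm across and 85 mm high, with a handle. Leave alone. Point: its centre.
- tin_c (a point): Flat dark steel tin, 72 mm across, 45 mm high. Leave alone. Point: its centre.
- torch_c (a point): Dark metal torch standing on its head, 42 mm across, 115 mm high. Leave alone. Point: its centre.
- carton_c (a point): Cardboard carton, 60 x 60 x 75 mm high. Leave alone. Point: its centre.
- kettlebell_c (a point): Pink vinyl kettlebell, 112 mm across, 166 mm high, 2 kg. Leave alone. Point: its middle, 80 mm up.
- screwdriver_c (a point): Screwdriver lying flat, 180 mm long. Leave alone. Point: its middle.

How it is judged:
On the way, in this order (a step that is already met when the one before it is completed fails the run):
1. the wedge lies in the tray (x of wedge_center in the frame of tray between -0.06 and 0.06 m and y of wedge_center in the frame of tray between -0.045 and 0.045 m and height (world z) of wedge_center below 0.045 m), for 0.2 s.
2. the hook is on the board's end and the blade is being drawn out, lock up (x of hook in the frame of board between 0.155 and 0.168 m and y of hook in the frame of board between -0.05 and 0.05 m and z of hook in the frame of board between 0.008 and 0.0255 m and value of joint blade above 0.02 m and value of joint lock below 0.002 m), for 0.1 s.
3. the case's front is at the line, flat on the board, hook still on, lock still up (x of hook in the frame of board between 0.155 and 0.168 m and y of hook in the frame of board between -0.05 and 0.05 m and z of hook in the frame of board between 0.008 and 0.0255 m and x of tape_nose in the frame of mark between -0.008 and 0.008 m and angle between tape_center's own z axis and vertical below 0.12 rad and angle between the x axis of tape_center and the x axis of board, either way round below 0.14 rad and y of tape_center in the frame of board between -0.035 and 0.035 m and z of tape_center in the frame of board between 0.045 and 0.056 m and value of joint lock below 0.002 m), for 0.2 s.
At the end, for the whole second after the job is handed in: Wedge in the tray; hook over the board end (within 8 mm, below the top); case let go, at rest, flat, within 35 mm of the board's middle line and 8 degrees of its direction, front within 8 mm of the pencil line; lock key down over 3 mm (all of step 1 and x of hook in the frame of board between 0.155 and 0.168 m and y of hook in the frame of board between -0.05 and 0.05 m and z of hook in the frame of board between 0.008 and 0.0255 m and x of tape_nose in the frame of mark between -0.008 and 0.008 m and angle between tape_center's own z axis and vertical below 0.12 rad and angle between the x axis of tape_center and the x axis of board, either way round below 0.14 rad and y of tape_center in the frame of board between -0.035 and 0.035 m and z of tape_center in the frame of board between 0.045 and 0.056 m and value of joint lock above 0.003 m and linear speed of tape below 0.01 m/s); the robot touches nothing.
It fails at once if one of the other things (ring, mug, tin, torch, carton, kettlebell, screwdriver) is moved by more than 40 mm (distance of any of ring_c, mug_c, tin_c, torch_c, carton_c, kettlebell_c, screwdriver_c from where it was at the start of the episode above 0.04 m).
It also fails if it takes over 72 s, if anything falls off the work surface, if the arm or the gripper's body presses on something with over 40 N, if the wrist force passes 120 N, or if a joint passes its speed limit or range.

### The arm

A 6-joint arm with a two-finger parallel gripper is mounted at the origin on the work surface. World frame = base frame: x ahead of the robot, y to its left, z up, the work surface at z = 0. Lengths are in m, angles in rad, forces in N, time in s.
With the tool pointing down it reaches from about 0.425 to 0.95 m from the base axis. Payload 14.7 kg.
Tool frame: the origin (TCP) lies midway between the tips of the shut fingers; the grasp point (between the pads) lies 19 mm behind it; x points along the fingers, y is the direction in which the jaws open and shut, and the axes are right-handed (so a half turn about x gives the same grasp; the last joint's range is limited). The gripper opens to 85 mm and grips with 20 to 120 N. Pads are 22 mm wide; open, the fingers measure 114 mm over their backs; the gripper's body (76 mm by 85 mm) begins 54 mm behind the grasp point. The pads swing forward as they close: fully open they stand 13 mm farther back than shut.
Start: joints at [-1.185, 0.48, 1.596, -0, 1.065, -0.047], TCP at [0.273, -0.59, 0.231] pointing down, gripper open.
Joint ranges: [-2.75, 2.75], [-0.82, 2.05], [0.23, 2.67], [-1.56, 4.7], [0.09, 2.69], [-2.92, 2.92]. Speed limits (rad/s): [1.89, 1.89, 2.39, 3.01, 3.01, 3.01].

### API

Orientations are given as a rotation vector (axis times angle).
In Python, from rig import arm gives the robot as it stands. The module is installed in compiled form; this text tells all that it offers.
- The arm moves only by the tool step_arm, never from a script. Its arguments are lists of equal length, an entry for each row: "linear": the shift along the tool's x, y, z in cm, a list of three; "roll": the turn about the tool's x in degrees; "jaw": the gripper command: -1 is fully open, 1 is shut, values between are in proportion. In form: {"linear": [[dx, dy, dz], ...], "roll": [roll, ...], "jaw": [jaw, ...]}. A call has 1 to 20 rows; each row shifts and turns the commanded pose from where the row before left it, along the tool's axes as they then stand; what a row does not reach is not made up. A row lasts 1/10 s, in which the tool goes at most 50 mm and 8.59 degrees, less where a joint would pass 70% of its speed; a pose out of reach is approached as far as the arm can. A call with a gripper value outside its range is refused whole. The fingers move at their own pace and stop on an object; "force" is the grip in N (left out, the last holds). Time passes only in rows, so rows that do not move let the fingers close. It gives the time, the measured TCP pose, the force and the opening at its end, in the units of the state.
- arm.get_obs(): the state, without advancing time (a new reading comes with each control period).
- arm.read_camera(name): name is "side" or "top" or "wrist"; returns a dict with "frame" (480x640x3 uint8, blue, green, red), "z_map" (480x640 float32, m along the optical axis (not along the pixel's ray), 0 where there is no reading), "vertical_fov" (degrees; the focal length in pixels is half the picture's height over the tangent of half this angle, whatever the lens; pixels are square), "cx", "cy" (the principal point, pixels), "dist_coeffs" ([k1, k2, p1, p2, k3] as OpenCV has them; the pictures are not rectified), "eye" and "attitude" of the camera in the world. Camera axes: x right, y down, z forward; pixel columns grow to the right and rows downward; lengths in m; the calibration is good to about 2 mm. A picture is of the moment at which its call begins.
- arm.sign_off(): hands the job in, once; it reports no verdict.
Trained networks look in a picture, given as the dict that the camera call returned (one of the last four; its "shot" number tells which), for a name from the list of things; names that differ only in an ending like _2 or _b are one class to them, and where a whole thing is asked for, a point or a joint stands for the part that bears it (a point fixed in the world has none). Each returns a list of dicts, best first, with "confidence" (0 to 1); they miss things now and then, are a little off and sometimes report something else, mostly with a low value. They report only what shows in the picture. A call takes as long as a camera call.
- arm.cut_out(picture, name): "region" (480x640 bool, what is visible of it) and "xy" ([column, row] in pixels, amid what is visible of it).
The state is a dict: "time_s": time; "joint_positions": joint angles; "joint_velocities": joint speeds; "effort": joint torques, N m; "ee_pos": TCP position; "ee_rot": TCP orientation; "ft_force": force on the tool from outside, world axes, zero at the start; "torque": the same for the moment, N m; "width": opening from 0.0 (shut) to 1.0 (fully open).
Only numpy, scipy, OpenCV 4.12 (cv2) and the standard library are available. Lean on these libraries where they do the work, as an engineer would, in place of code of your own. Each camera call takes 0.05 s, during which the arm holds its last target.

## Working session

There is one attempt and no reset: what is moved stays moved. The work goes in short steps, Python scripts to look and compute and a tool call to move; the robot and the scene stay as the last step left them, time stands still between calls to the robot, and variables do not carry over. Pictures are saved under pics/ and viewed, and the job is handed in when it is done.

Besides the shell and the picture viewer there is one more tool, called after ">>>" as name(argument=value, ...), one argument or row to a line, values as JSON. step_arm: Moves the arm, as the interface text tells. Its arguments: {"type":"object","properties":{"linear":{"type":"array","items":{"type":"array","items":{"type":"number"}}},"roll":{"type":"array","items":{"type":"number"}},"jaw":{"type":"array","items":{"type":"number"}},"force":{"type":"number"}},"required":["linear","roll","jaw"]}

```bash
mkdir -p pics
cat > h.py <<'E'
import numpy as np, cv2
from rig import arm
from scipy.spatial.transform import Rotation as R
def rotm(a):
    a=np.array(a,float)
    if a.shape==(3,3): return a
    return R.from_rotvec(a).as_matrix()
def K(p):
    f=240/np.tan(np.radians(p["vertical_fov"])/2)
    return np.array([[f,0,p["cx"]],[0,f,p["cy"]],[0,0,1.]])
def pts(p,mask=None,uv=None):
    if uv is None:
        v,u=np.nonzero(mask&(p["z_map"]>0)); uv=np.stack([u,v],1)
    uv=np.asarray(uv,float)
    z=p["z_map"][uv[:,1].astype(int),uv[:,0].astype(int)]
    n=cv2.undistortPoints(uv.reshape(-1,1,2),K(p),np.array(p["dist_coeffs"])).reshape(-1,2)
    c=np.c_[n*z[:,None],z]
    return c@rotm(p["attitude"]).T+np.array(p["eye"])
def proj(p,P):
    M=rotm(p["attitude"]); c=(np.atleast_2d(P)-np.array(p["eye"]))@M
    return cv2.projectPoints(c,np.zeros(3),np.zeros(3),K(p),np.array(p["dist_coeffs"]))[0].reshape(-1,2)
def st():
    o=arm.get_obs(); print({k:np.round(o[k],4).tolist() for k in ("time_s","ee_pos","ee_rot","ft_force","width","joint_positions")})
    return o
E
cat > a.py <<'E'
from h import *
st()
for c in ("side","top","wrist"):
    p=arm.read_camera(c); cv2.imwrite(f"pics/{c}0.png",p["frame"]); print(c,p["eye"],p["attitude"],p["vertical_fov"])
    np.savez(f"{c}0.npz",**{k:v for k,v in p.items()})
    if c=="wrist": continue
    for n in ["board","mark","tray","wedge_center","tape_center","stand","ring_c","mug_c","tin_c","torch_c","carton_c","kettlebell_c","screwdriver_c"]:
        r=arm.cut_out(p,n)
        for d in r[:2]:
            P=pts(p,d["region"]); print(n,round(d["confidence"],2),np.round(d["xy"]),d["region"].sum(),np.round(np.median(P,0),3) if len(P) else None, np.round(np.percentile(P,[2,98],axis=0),3).tolist() if len(P) else None)
E
python3 a.py
```

```text
{'time_s': 0.0, 'ee_pos': [0.2725, -0.5897, 0.2307], 'ee_rot': [1.9823, 0.4371, -1.9828], 'ft_force': [0.6346, 0.4991, -0.3354], 'width': 1.0021, 'joint_positions': [-1.1846, 0.4808, 1.5969, -0.0, 1.0651, -0.0466]}
side [ 0.30074347 -0.50892655  0.6491937 ] [-2.28340763  0.5822785  -0.24229692] 57.380939917713526
board 0.57 [333. 276.] 6345 [ 0.576 -0.052  0.022] [[0.515, -0.179, 0.002], [0.643, 0.136, 0.025]]
tray 0.7 [202. 185.] 3431 [0.443 0.359 0.007] [[0.358, 0.277, 0.001], [0.529, 0.429, 0.026]]
wedge_center 0.68 [348. 394.] 2254 [ 0.459 -0.282  0.09 ] [[0.426, -0.296, 0.035], [0.513, -0.255, 0.11]]
wedge_center 0.65 [317. 228.] 883 [0.604 0.063 0.04 ] [[0.558, 0.05, 0.024], [0.644, 0.089, 0.056]]
tape_center 0.96 [346. 389.] 2229 [ 0.458 -0.282  0.09 ] [[0.426, -0.296, 0.046], [0.512, -0.256, 0.11]]
tape_center 0.59 [261. 329.] 2373 [ 0.405 -0.12   0.073] [[0.375, -0.135, 0.004], [0.441, -0.074, 0.077]]
stand 0.73 [359. 416.] 1131 [ 0.472 -0.287  0.009] [[0.427, -0.301, 0.004], [0.525, -0.259, 0.052]]
stand 0.41 [344. 235.] 7 [0.642 0.037 0.023] [[0.638, 0.035, 0.023], [0.647,
[... 2188 characters left out ...]
tin_c 0.45 [454. 296.] 788 [ 0.464 -0.266  0.091] [[0.424, -0.292, 0.047], [0.513, -0.25, 0.11]]
torch_c 0.89 [295. 173.] 331 [0.76  0.092 0.075] [[0.751, 0.075, 0.006], [0.78, 0.111, 0.118]]
torch_c 0.62 [455. 297.] 774 [ 0.465 -0.265  0.091] [[0.425, -0.29, 0.05], [0.511, -0.25, 0.11]]
carton_c 0.64 [380. 324.] 783 [ 0.406 -0.097  0.075] [[0.373, -0.129, 0.004], [0.437, -0.068, 0.079]]
kettlebell_c 0.78 [463. 205.] 1913 [ 0.674 -0.288  0.093] [[0.633, -0.339, 0.002], [0.731, -0.251, 0.167]]
screwdriver_c 0.81 [196. 216.] 472 [0.674 0.332 0.022] [[0.628, 0.318, -0.002], [0.791, 0.353, 0.029]]
wrist [ 0.34872109 -0.55518752  0.37458327] [ 2.40115837 -1.53650364 -0.25695701] 66.86980285647253
```

View pics/side0.png

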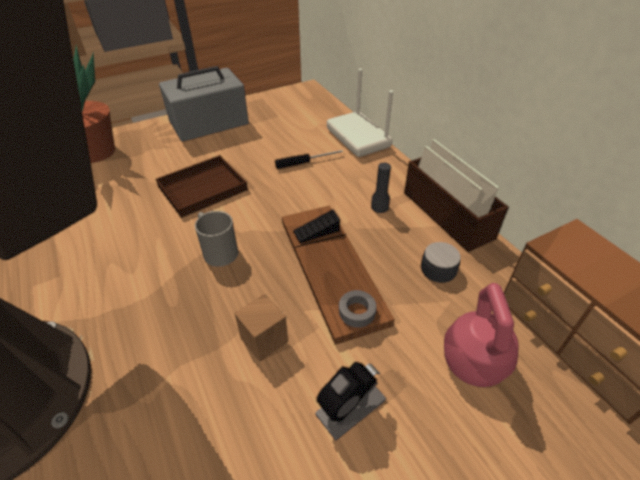

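View pics/top0.png

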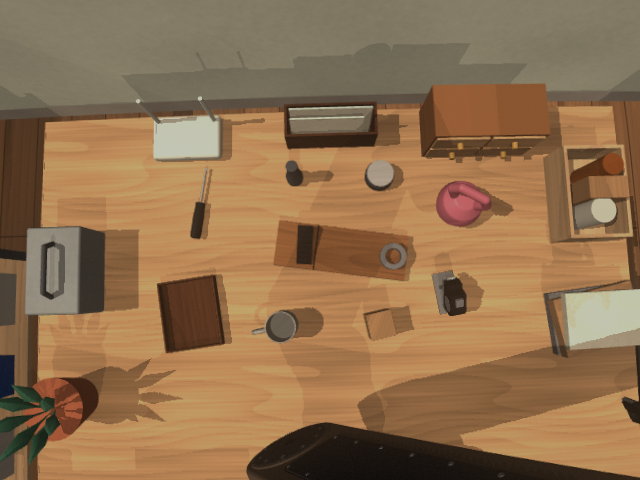

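View pics/wrist0.png

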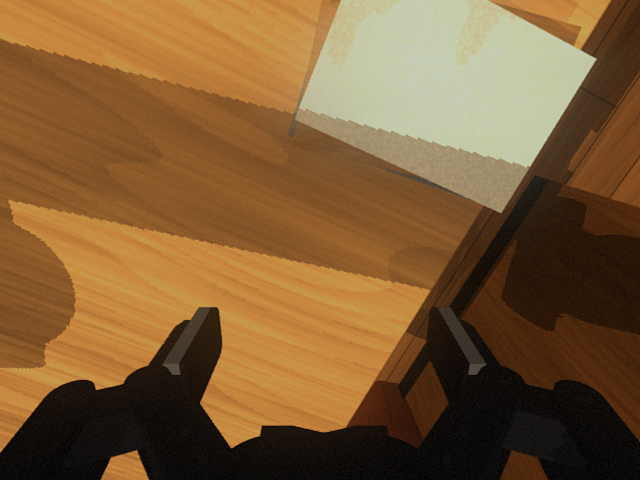

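The side view shows the tape measure in its stand at (347,390) and the wedge lying across the board at (317,228). The tray is at (202,185) and the ring at (358,310). In the top view the board's tray end is at about (278,245). I'll fit the poses next.

```bash
cat > b.py <<'E'
from h import *
o=arm.get_obs(); print("tool axes cols\n",np.round(rotm(o["ee_rot"]),3))
for c in ("side","top"):
    p=arm.read_camera(c)
    for n,zr in [("board",(.018,.027)),("wedge_center",(.026,.06)),("tray",(.0,.03)),("tape_center",(.03,.12)),("stand",(.002,.07)),("mug_c",(.07,.1))]:
        r=[d for d in arm.cut_out(p,n)]
        if n=="wedge_center": r=[d for d in r if abs(d["xy"][0]-312)<15]
        if not r: continue
        P=pts(p,r[0]["region"]); P=P[(P[:,2]>zr[0])&(P[:,2]<zr[1])]
        if n=="tape_center":
            # fit dominant plane facing camera
            pass
        q=(P[:,:2]*1000).astype(np.float32)
        # trim outliers
        rc=cv2.minAreaRect(q); print(c,n,len(q),np.round(rc[0],1),np.round(rc[1],1),round(rc[2],1), "mean z",round(np.median(P[:,2]),4))
    if c=="side":
        r=arm.cut_out(p,"tape_center")[0]; P=pts(p,r["region"]); np.save("tape_side.npy",P)
    # crop
    S={"side":(250,180,420,450),"top":(260,150,480,350)}[c]
    im=p["frame"][S[1]:S[3],S[0]:S[2]]; s=min(800/im.shape[1],600/im.shape[0]); cv2.imwrite(f"pics/{c}1.png",cv2.resize(im,None,fx=s,fy=s,interpolation=cv2.INTER_CUBIC)); print(s)
E
python3 b.py
```

```text
tool axes cols
 [[-0.     0.419 -0.908]
 [ 0.    -0.908 -0.419]
 [-1.    -0.     0.   ]]
side board 5592 [587.8 -16.9] [323.1 111. ] 81.2 mean z 0.0225
side wedge_center 846 [601.7  71. ] [40.4 90.8] 84.9 mean z 0.0406
side tray 3394 [449.6 372. ] [187.2 184.1] 6.0 mean z 0.0066
side tape_center 2204 [ 471.5 -273. ] [94.5 36.8] 9.1 mean z 0.0899
side stand 1152 [ 477.5 -272.7] [100.5  49.8] 7.6 mean z 0.0085
side mug_c 544 [413.9 132.7] [82.9 71.5] 66.7 mean z 0.0792
2.2222222222222223
top board 4695 [584.2 -15.5] [318.2 110.4] 81.3 mean z 0.0225
top wedge_center 572 [597.7  71.9] [36.  89.8] 84.8 mean z 0.0429
top tray 4216 [439.6 360.2] [177.1 150.4] 7.2 mean z 0.006
top tape_center 763 [ 469.6 -269.8] [96.6 37.4] 9.9 mean z 0.0914
top stand 400 [ 474.1 -265.6] [103.   48.5] 4.5 mean z 0.0091
top mug_c 210 [401.4 135.3] [70.4 88.2] 44.5 mean z 0.0837
3.0
```

View pics/side1.png

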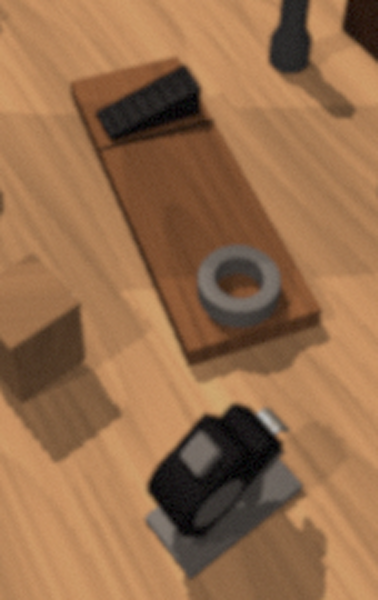

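View pics/top1.png

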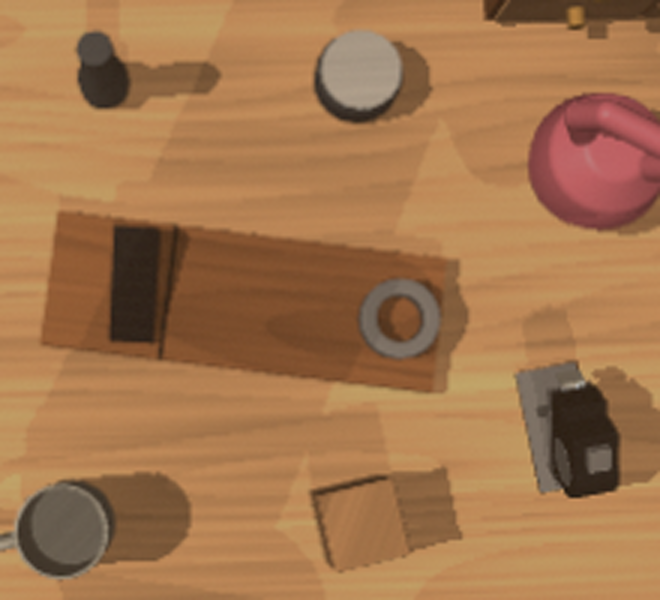

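```bash
cat > c.py <<'E'
from h import *
for c in ("side","top"):
    p=arm.read_camera(c)
    r=arm.cut_out(p,"tape_center")[0]; P=pts(p,r["region"])
    P=P[P[:,2]>.03]
    for yaw in (7.5,9):
        M=R.from_euler("ZY",[yaw,-35],degrees=True).as_matrix()
        q=P@M*1000
        print(c,yaw,"1-99%",np.round(np.percentile(q,[0.5,2,10,50,90,98,99.5],axis=0),1).T.tolist())
        off=[np.percentile(q[:,0],2),0,0]
    M=R.from_euler("ZY",[8.2,-35],degrees=True).as_matrix(); q=P@M*1000
    # profile: e1 vs max e3 and min e3 ; near-side face y
    for a in np.arange(q[:,0].min(),q[:,0].max(),8):
        s=q[(q[:,0]>=a)&(q[:,0]<a+8)]
        if len(s)>5: print(round(a),len(s),np.round(np.percentile(s[:,1],[2,98]),1),np.round(np.percentile(s[:,2],[2,98]),1))
E
python3 c.py
```

```text
side 7.5 1-99% [[352.6, 354.8, 363.4, 396.8, 426.0, 432.4, 434.0], [-350.9, -350.6, -350.0, -339.2, -320.3, -316.1, -314.8], [-215.9, -207.6, -198.2, -161.8, -154.2, -148.8, -148.0]]
side 9 1-99% [[345.3, 347.5, 356.1, 389.4, 418.7, 425.1, 426.8], [-361.4, -361.2, -360.7, -350.3, -331.1, -326.7, -325.7], [-210.8, -202.4, -192.9, -156.5, -149.1, -143.7, -142.9]]
348 126 [-355.6 -323.6] [-197.4 -158.3]
356 177 [-355.7 -321.9] [-199.9 -154.3]
364 215 [-355.7 -321. ] [-199.8 -151.8]
372 222 [-355.6 -321.1] [-202.6 -152.1]
380 207 [-355.5 -321.1] [-202.3 -146.3]
388 221 [-355.3 -321.1] [-204.1 -145.7]
396 225 [-355.1 -321. ] [-202.3 -145.7]
404 242 [-354.9 -321.1] [-199.5 -147.8]
412 279 [-354.4 -321.2] [-199.8 -155.2]
420 229 [-354.2 -320.1] [-205.  -177.4]
428 61 [-345.  -327.4] [-219.4 -202.9]
top 7.5 1-99% [[349.5, 354.5, 366.4, 405.3, 425.5, 431.3, 432.6], [-348.0, -346.6, -342.4, -324.1, -311.8, -311.1, -310.7], [-217.9, -210.6, -200.3, -167.4, -151.9, -146.5, -145.3]]
top 9 1-99% [[342.7, 347.6, 359.0, 398.2, 418.3, 424.2, 425.5], [-358.4, -357.8, -353.3, -335.4, -322.7, -322.1, -321.8], [-212.9, -205.7, -195.3, -162.5, -146.8, -141.5, -140.3]]
343 14 [-348.3 -317.5] [-200.8 -158.2]
351 36 [-348.2 -316.4] [-201.4 -153.2]
359 51 [-351.7 -316.6] [-198.7 -149.6]
367 66 [-351.9 -316.4] [-199.3 -148.4]
375 52 [-352.8 -316.3] [-197.6 -145.2]
383 65 [-352.1 -316.3] [-198.8 -142.8]
391 61 [-352.  -316.4] [-196.5 -143.1]
399 86 [-352.1 -316.3] [-197.3 -143.4]
407 156 [-350.5 -316.3] [-190.6 -152.5]
415 127 [-351.3 -316.6] [-201.7 -175.4]
423 65 [-346. -320.] [-216.6 -180.9]
```

Run:
```python
from h import *
M=R.from_euler("ZY",[8.2,-35],degrees=True).as_matrix(); print(M@[385.5,-336,-179])
o=arm.get_obs(); T=rotm(o["ee_rot"]); print((np.array([.610,.070,.15])-o["ee_pos"])@T*100)
# in final-yaw tool
```

```text
[ 462.09844704 -272.88126629   74.48550029]
[  8.12977602 -45.76812232 -58.31017969]
```

>>> step_arm(
  linear=[
    [0,0,0],
    [0,0,0],
    [0,0,0],
    [0,0,0],
    [0,-4.3,-1.73],
    [0,-4.3,-1.73],
    [0,-4.3,-1.73],
    [0,-4.3,-1.73],
    [0,-4.3,-1.73],
    [0,-4.3,-1.73],
    [0,-4.3,-1.73],
    [0,-4.3,-1.73],
    [0,-4.3,-1.73],
    [0,-4.3,-1.73],
    [0,-4.3,-1.73],
    [0,-4.3,-1.73],
    [0,-4.3,-1.73],
    [0,-4.3,-1.73],
    [0,-4.3,-1.73],
    [0,-4.3,-1.73],
  ],
  roll=[7.5,7.5,7.5,7.5,0,0,0,0,0,0,0,0,0,0,0,0,0,0,0,0],
  jaw=[-1,-1,-1,-1,-1,-1,-1,-1,-1,-1,-1,-1,-1,-1,-1,-1,-1,-1,-1,-1],
)

```text
time_s: 4.4
ee_pos: [0.6113, 0.072, 0.2314]
ee_rot: [-2.175, 0.099, 2.175]
ft_force: [1.1, -0.9, 0.7]
width: 1.005
```

```bash
cat > d.py <<'E'
from h import *
import sys
tag=sys.argv[1]
st()
p=arm.read_camera("wrist"); cv2.imwrite(f"pics/wrist{tag}.png",p["frame"])
for n in sys.argv[2:]:
    for d in arm.cut_out(p,n)[:2]:
        P=pts(p,d["region"])
        if len(P)<5: continue
        rc=cv2.minAreaRect((P[:,:2]*1000).astype(np.float32))
        print(n,round(d["confidence"],2),np.round(d["xy"]),len(P),np.round(np.median(P,0),4),np.round(rc[0],1),np.round(rc[1],1),round(rc[2],1))
o=st(); print(np.round(rotm(o["ee_rot"]),3))
E
python3 d.py 1 wedge_center board mark
```

```text
{'time_s': 4.4, 'ee_pos': [0.6113, 0.072, 0.2314], 'ee_rot': [-2.1754, 0.0986, 2.1747], 'ft_force': [1.0798, -0.942, 0.6934], 'width': 1.0053, 'joint_positions': [0.068, 0.4316, 1.6791, -0.0001, 1.0306, 1.7294]}
wedge_center 0.64 [326. 210.] 3302 [0.606  0.0704 0.0449] [598.5  71. ] [36.  90.3] 85.0
board 0.84 [415. 212.] 27441 [ 0.5934 -0.0189  0.0228] [578.7 -22.4] [342. 120.] 81.2
board 0.67 [282.  20.] 2122 [0.7594 0.0893 0.0457] [764.8  91.8] [28.3 41.1] 7.0
mark 0.58 [350. 207.] 287 [0.6032 0.0426 0.0236] [594.   44.1] [  3.2 109.3] 81.2
{'time_s': 4.6, 'ee_pos': [0.6107, 0.071, 0.2309], 'ee_rot': [-2.1756, 0.0967, 2.1767], 'ft_force': [-1.0843, 0.1425, -0.1472], 'width': 0.998, 'joint_positions': [0.0665, 0.4315, 1.6807, -0.0002, 1.0299, 1.726]}
[[-0.001 -0.089 -0.996]
 [-0.    -0.996  0.089]
 [-1.     0.     0.   ]]
```

>>> step_arm(
  linear=[
    [4,0.1,-0.8],
    [4,0,0],
    [4,0,0],
    [4,0,0],
    [3,0,0],
    [1.3,0,0],
    [0.4,0,0],
    [0,0,0],
    [0,0,0],
    [0,0,0],
    [0,0,0],
    [0,0,0],
    [0,0,0],
    [0,0,0],
    [0,0,0],
  ],
  roll=[0,0,0,0,0,0,0,0,0,0,0,0,0,0,0],
  jaw=[-1,-1,-1,-1,-1,-1,-1,-1,1,1,1,1,1,1,1],
  force=60,
)

```text
time_s: 6.1
ee_pos: [0.6191, 0.0684, 0.0254]
ee_rot: [-2.176, 0.099, 2.173]
ft_force: [-2.4, -0.4, 10.5]
width: 0.413
```

>>> step_arm(
  linear=[
    [-1,0,0],
    [-2,0,0],
    [-2,0,0],
    [0,0,0],
  ],
  roll=[0,0,0,0],
  jaw=[1,1,1,1],
)

```text
time_s: 6.5
ee_pos: [0.6203, 0.0684, 0.0773]
ee_rot: [-2.179, 0.098, 2.17]
ft_force: [0.4, 0.1, -2.0]
width: 0.408
```

```bash
python3 d.py 2 wedge_center tray
```

```text
{'time_s': 6.5, 'ee_pos': [0.6203, 0.0684, 0.0773], 'ee_rot': [-2.1792, 0.0983, 2.1703], 'ft_force': [0.4491, 0.0551, -1.9964], 'width': 0.4078, 'joint_positions': [0.0613, 0.6243, 1.7862, -0.0, 0.727, 1.7228]}
wedge_center 0.82 [325. 337.] 15316 [0.6235 0.0687 0.0982] [573.1  73.2] [ 61.1 145. ] 85.1
tray 0.8 [ 23. 431.] 4168 [0.5011 0.2947 0.0093] [555.8 251.8] [ 59.6 291.2] 44.8
{'time_s': 6.65, 'ee_pos': [0.6183, 0.0683, 0.0742], 'ee_rot': [-2.1748, 0.0988, 2.1752], 'ft_force': [-0.1659, 0.798, -0.8744], 'width': 0.4042, 'joint_positions': [0.0613, 0.6282, 1.7887, -0.0, 0.7249, 1.7228]}
[[-0.    -0.091 -0.996]
 [-0.    -0.996  0.091]
 [-1.     0.     0.   ]]
```

View pics/wrist2.png

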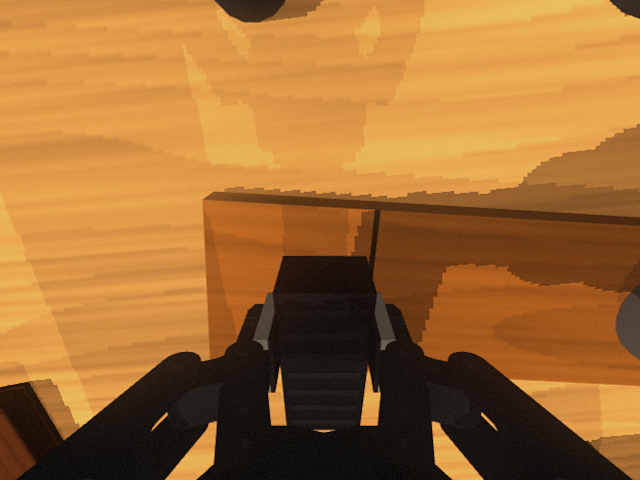

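>>> step_arm(
  linear=[
    [-1,-3.4,2.28],
    [-1,-3.4,2.28],
    [0,-3.4,2.28],
    [0,-3.4,2.28],
    [0,-3.4,2.28],
    [0,-3.4,2.28],
    [0,-3.4,2.28],
    [0,-3.4,2.28],
    [0,0,0],
    [0,0,0],
  ],
  roll=[0,0,0,0,0,0,0,0,0,0],
  jaw=[1,1,1,1,1,1,1,1,1,1],
)

```text
time_s: 7.65
ee_pos: [0.4605, 0.3562, 0.0934]
ee_rot: [-2.175, 0.098, 2.178]
ft_force: [0.2, -0.7, -0.9]
width: 0.406
```

```bash
python3 d.py 3 wedge_center tray
```

```text
{'time_s': 7.65, 'ee_pos': [0.4605, 0.3562, 0.0934], 'ee_rot': [-2.1753, 0.0975, 2.1777], 'ft_force': [0.1655, -0.6586, -0.9308], 'width': 0.4057, 'joint_positions': [0.6063, 0.559, 1.8724, -0.0001, 0.7117, 2.2658]}
wedge_center 0.82 [325. 335.] 15455 [0.4637 0.3564 0.1143] [387.2 361.9] [ 73.8 197.4] 85.0
tray 0.75 [334. 216.] 35102 [0.4792 0.3475 0.006 ] [430.7 355.5] [191.2 156.2] 7.5
{'time_s': 7.8, 'ee_pos': [0.4618, 0.3548, 0.0938], 'ee_rot': [-2.174, 0.1005, 2.1755], 'ft_force': [0.2314, -0.7662, -1.4321], 'width': 0.4065, 'joint_positions': [0.6031, 0.5583, 1.8724, -0.0001, 0.7118, 2.2657]}
[[-0.001 -0.092 -0.996]
 [-0.001 -0.996  0.092]
 [-1.     0.001  0.001]]
```

View pics/wrist3.png

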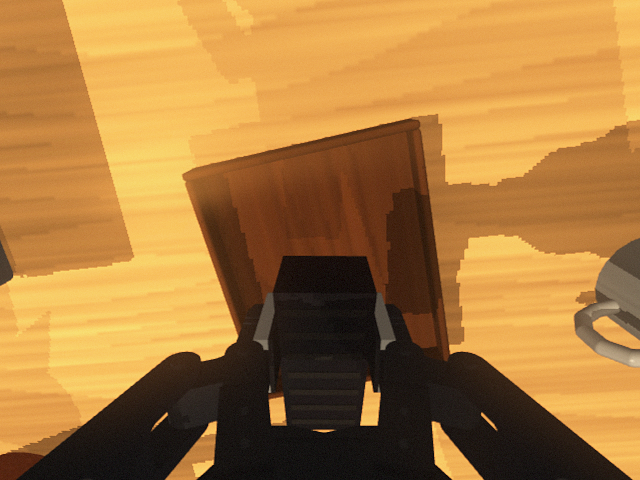

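>>> step_arm(
  linear=[
    [3,0,0],
    [3,0,0],
    [1.5,0,0],
    [0.8,0,0],
    [0,0,0],
    [0,0,0],
    [0,0,0],
    [0,0,0],
    [-2,0,0],
    [-4,0,0],
    [-4,0,0],
  ],
  roll=[0,0,0,0,0,0,0,0,0,0,0],
  jaw=[1,1,1,1,1,-0.3,-0.3,-0.3,-0.3,-0.3,-0.3],
)

```text
time_s: 8.9
ee_pos: [0.4612, 0.3555, 0.1126]
ee_rot: [-2.175, 0.099, 2.176]
ft_force: [0.9, 0.8, -0.3]
width: 0.652
```

```bash
python3 d.py 4 wedge_center tray
python3 - <<'E'
from h import *
p=arm.read_camera("top")
for n in ("wedge_center","tray"):
    d=arm.cut_out(p,n)[0]; P=pts(p,d["region"]); rc=cv2.minAreaRect((P[:,:2]*1000).astype(np.float32)); print(n,d["confidence"],rc,np.median(P,0))
E
```

```text
{'time_s': 8.9, 'ee_pos': [0.4612, 0.3555, 0.1126], 'ee_rot': [-2.1745, 0.0992, 2.176], 'ft_force': [0.8893, 0.7579, -0.3447], 'width': 0.6524, 'joint_positions': [0.6047, 0.5316, 1.8606, -0.0, 0.7502, 2.2661]}
wedge_center 0.74 [325. 257.] 6183 [0.4536 0.3564 0.0282] [438.4 357.4] [39.4 97.2] 86.2
tray 0.68 [296. 238.] 36729 [0.46   0.3566 0.0061] [430.6 355.5] [191.5 155. ] 7.2
{'time_s': 9.05, 'ee_pos': [0.4632, 0.3569, 0.1146], 'ee_rot': [-2.1784, 0.0947, 2.1683], 'ft_force': [0.0107, -0.4757, -0.592], 'width': 0.649, 'joint_positions': [0.6047, 0.5288, 1.8593, -0.0, 0.7477, 2.2661]}
[[ 0.005 -0.09  -0.996]
 [ 0.003 -0.996  0.09 ]
 [-1.    -0.004 -0.004]]
wedge_center 0.59 ((440.91839599609375, 356.06011962890625), (77.55230712890625, 90.09014892578125), 42.45392990112305) [0.42834216 0.35388904 0.02062568]
tray 0.86 ((439.70111083984375, 356.31097412109375), (176.61947631835938, 149.56396484375), 4.063570976257324) [0.42519889 0.33881001 0.00592795]
```

View pics/wrist4.png

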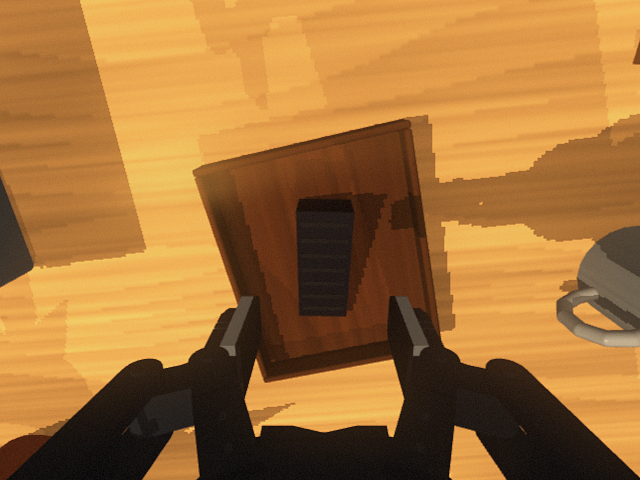

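The wedge lies in the tray, at about (325,257) in the wrist view. Next I go to the tape.

>>> step_arm(
  linear=[
    [-4,0,0],
    [-4,0,0],
    [-4,2,-0.18],
    [0,4.5,-0.4],
    [0,4.5,-0.4],
    [0,4.5,-0.4],
    [0,4.5,-0.4],
    [0,4.5,-0.4],
    [0,4.5,-0.4],
    [0,4.5,-0.4],
    [0,4.5,-0.4],
    [0,4.5,-0.4],
    [0,4.5,-0.4],
    [0,4.5,-0.4],
    [0,4.5,-0.4],
    [0,4.5,-0.4],
    [0,2.2,-0.2],
    [0,0,0],
    [0,0,0],
    [0,0,0],
  ],
  roll=[0,0,0,0,0,0,0,0,0,0,0,0,0,0,0,0,0,-6.9,-6.8,0],
  jaw=[-1,-1,-1,-1,-1,-1,-1,-1,-1,-1,-1,-1,-1,-1,-1,-1,-1,-1,-1,-1],
)

```text
time_s: 11.2
ee_pos: [0.4597, -0.2737, 0.23]
ee_rot: [2.142, 0.163, -2.146]
ft_force: [-0.2, 0.1, -0.2]
width: 0.996
```

```bash
python3 d.py 5 tape_center stand lock_top hook
cat > t.py <<'E'
from h import *
p=arm.read_camera("wrist")
r=arm.cut_out(p,"tape_center")[0]; P=pts(p,r["region"])
P=P[P[:,2]>.03]
# yaw from min y spread
best=min(np.arange(4,13,.25),key=lambda y:np.ptp(np.percentile((P@R.from_euler("ZY",[y,-35],degrees=True).as_matrix())[:,1],[1,99])))
print("yaw",best)
M=R.from_euler("ZY",[8.2,-35],degrees=True).as_matrix(); q=P@M*1000
for a in np.arange(q[:,0].min(),q[:,0].max(),6):
        s=q[(q[:,0]>=a)&(q[:,0]<a+6)]
        if len(s)>5: print(round(a),len(s),np.round(np.percentile(s[:,1],[2,98]),1),np.round(np.percentile(s[:,2],[2,98]),1))
E
python3 t.py
```

```text
{'time_s': 11.2, 'ee_pos': [0.4597, -0.2737, 0.23], 'ee_rot': [2.1421, 0.1628, -2.1461], 'ft_force': [-0.2483, 0.1036, -0.2485], 'width': 0.9963, 'joint_positions': [-0.5937, 0.3228, 1.8593, 0.0, 0.9618, 0.827]}
tape_center 0.65 [324. 202.] 4528 [ 0.4759 -0.2712  0.0945] [ 471.6 -269.6] [93. 41.] 9.2
lock_top 0.78 [326. 232.] 490 [ 0.4533 -0.2751  0.1078] [ 450.7 -275.2] [20.1 17.5] 9.2
lock_top 0.62 [135. 232.] 7301 [ 0.4141 -0.1117  0.075 ] [ 405.9 -101.1] [60.5 62.2] 11.5
hook 0.92 [325. 149.] 408 [ 0.5122 -0.2653  0.0754] [ 510.2 -265.4] [16.  23.2] 12.8
{'time_s': 11.45, 'ee_pos': [0.4603, -0.2735, 0.231], 'ee_rot': [2.1452, 0.1576, -2.1459], 'ft_force': [0.3568, 0.0775, 0.5689], 'width': 0.9984, 'joint_positions': [-0.5928, 0.3212, 1.8588, -0.0, 0.9621, 0.8316]}
[[-0.     0.146 -0.989]
 [ 0.    -0.989 -0.146]
 [-1.    -0.     0.   ]]
yaw 8.75
357 50 [-354.2 -321.2] [-153.9 -152.2]
363 120 [-354.  -320.8] [-152.9 -150.4]
369 171 [-354.1 -320.1] [-152.4 -150.5]
375 112 [-354.2 -319.5] [-154.5 -151. ]
381 140 [-354.7 -319.8] [-155.3 -144.5]
387 192 [-353.7 -319.8] [-154.9 -144.3]
393 206 [-353.9 -320.2] [-154.4 -144.4]
399 407 [-353.1 -320.5] [-154.3 -144.6]
405 1267 [-353.8 -319.5] [-177.2 -152.6]
411 289 [-353.3 -319.4] [-210.8 -156.8]
417 1227 [-353.2 -319.3] [-202.3 -176.6]
423 381 [-344.7 -327.7] [-216.2 -188.7]
429 7 [-344.7 -328. ] [-213.8 -200.7]
```

View pics/wrist5.png

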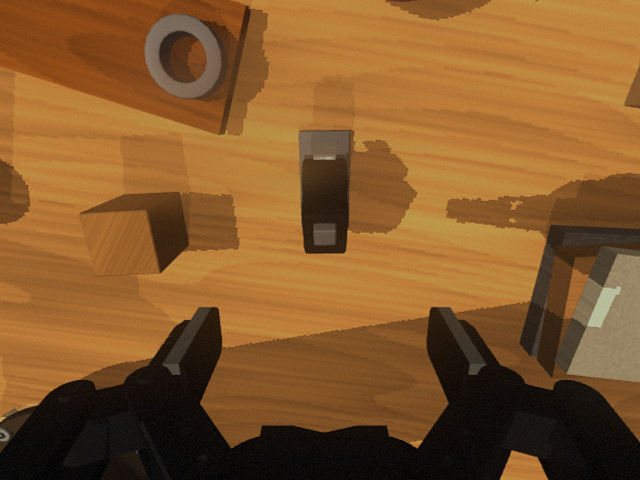

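>>> step_arm(
  linear=[
    [4,0,-0.2],
    [4,0,0],
    [4,0,0],
    [3,0,0],
    [2,0,0],
    [0.7,0,0],
    [0,0,0],
    [0,0,0],
    [0,0,0],
    [0,0,0],
    [0,0,0],
    [0,0,0],
    [0,0,0],
    [0,0,0],
  ],
  roll=[-0.4,0,0,0,0,0,0,0,0,0,0,0,0,0],
  jaw=[-1,-1,-1,-1,-1,-1,-1,1,1,1,1,1,1,1],
  force=50,
)

```text
time_s: 12.95
ee_pos: [0.4627, -0.2737, 0.0553]
ee_rot: [2.142, 0.165, -2.139]
ft_force: [-1.9, 2.3, 9.7]
width: 0.417
```

```bash
python3 d.py 6 tape_center
python3 - <<'E'
from h import *
p=arm.read_camera("side"); im=p["frame"][300:460,260:460]; cv2.imwrite("pics/side6.png",cv2.resize(im,None,fx=3.5,fy=3.5))
E
```

```text
{'time_s': 12.95, 'ee_pos': [0.4627, -0.2737, 0.0553], 'ee_rot': [2.1416, 0.1654, -2.1391], 'ft_force': [-1.9158, 2.3456, 9.7285], 'width': 0.4169, 'joint_positions': [-0.5906, 0.5732, 1.9987, 0.0002, 0.5683, 0.8249]}
tape_center 0.62 [324. 320.] 22743 [ 0.4803 -0.2705  0.0945] [ 426.3 -278.9] [186.6  68.7] 8.4
{'time_s': 13.05, 'ee_pos': [0.4627, -0.2737, 0.0552], 'ee_rot': [2.1415, 0.1655, -2.1391], 'ft_force': [-1.0883, 1.5702, 9.7129], 'width': 0.4151, 'joint_positions': [-0.5906, 0.5732, 1.9987, 0.0001, 0.5683, 0.825]}
[[ 0.001  0.155 -0.988]
 [-0.001 -0.988 -0.155]
 [-1.     0.001 -0.001]]
```

View pics/side6.png

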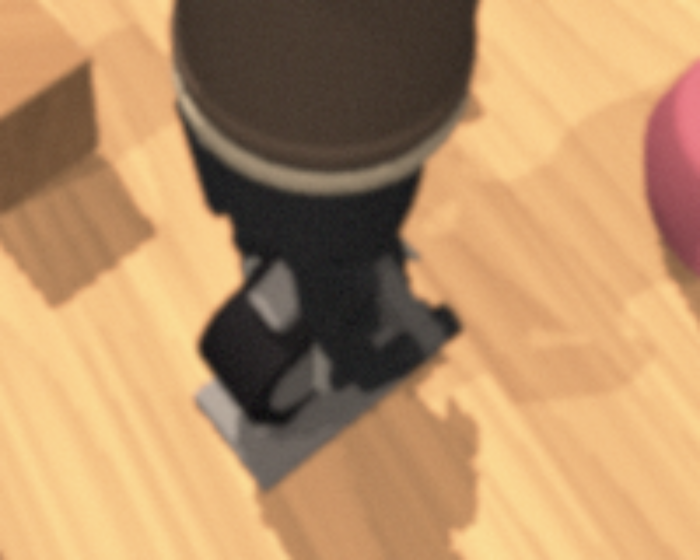

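>>> step_arm(
  linear=[
    [-0.41,0,0.29],
    [-0.82,0,0.57],
    [-1.23,0,0.86],
    [-1.64,0,1.15],
    [-1.64,0,1.15],
    [-2,0,0],
    [0,0,0],
    [0,0,0],
  ],
  roll=[0,0,0,0,0,0,0,0],
  jaw=[1,1,1,1,1,1,1,1],
)

```text
time_s: 13.9
ee_pos: [0.4224, -0.2798, 0.1319]
ee_rot: [2.141, 0.166, -2.14]
ft_force: [0.7, -0.5, -4.6]
width: 0.413
```

```bash
cat > s.py <<'E'
from h import *
import sys
st()
p=arm.read_camera("side"); x0,y0,x1,y1=map(int,sys.argv[2:6]); im=p["frame"][y0:y1,x0:x1]; s=min(800/im.shape[1],600/im.shape[0]); cv2.imwrite(f"pics/side{sys.argv[1]}.png",cv2.resize(im,None,fx=s,fy=s,interpolation=cv2.INTER_CUBIC))
E
python3 s.py 7 250 250 470 420
```

```text
{'time_s': 13.9, 'ee_pos': [0.4224, -0.2798, 0.1319], 'ee_rot': [2.1411, 0.1656, -2.1396], 'ft_force': [0.6741, -0.5137, -4.6448], 'width': 0.413, 'joint_positions': [-0.6448, 0.4171, 2.019, -0.0, 0.7046, 0.7709]}
```

View pics/side7.png

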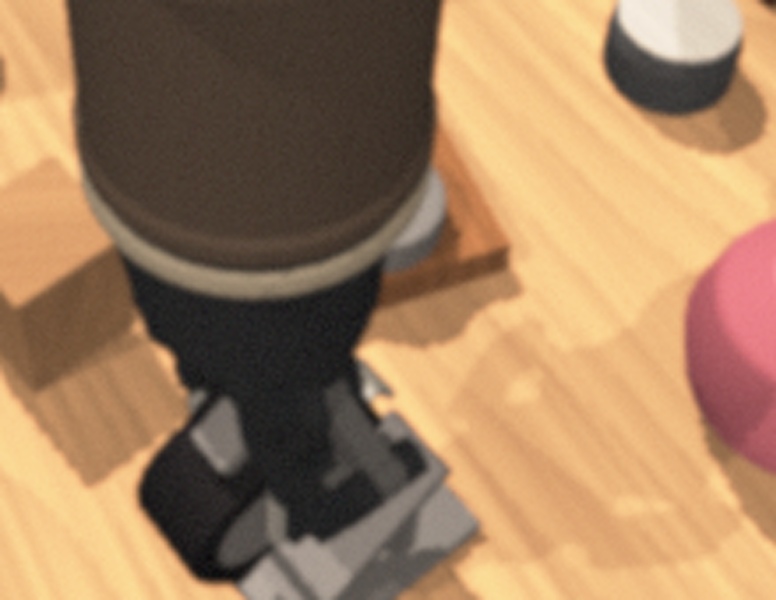

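>>> step_arm(
  linear=[
    [-2,0,0],
    [-2,0,0],
    [-2,0,0],
    [-2,0,0],
    [-2,0,0],
    [0,0,0],
    [0,0,0],
    [0,0,0],
    [0,0,0],
    [0,2.03,-3.77],
    [0,2.03,-3.77],
    [0,2.03,-3.77],
    [0,2.03,-3.77],
    [0,2.03,-3.77],
    [0,2.03,-3.77],
    [0,0,0],
    [0,0,0],
  ],
  roll=[-8,-8,-8,-8,-8,-8,-8,-8,-8.3,0,0,0,0,0,0,0,0],
  jaw=[1,1,1,1,1,1,1,1,1,1,1,1,1,1,1,1,1],
)

```text
time_s: 15.65
ee_pos: [0.5773, -0.0736, 0.23]
ee_rot: [1.319, 1.136, -1.322]
ft_force: [-1.8, -0.8, -5.3]
width: 0.415
```

```bash
python3 d.py 8 tape_center board mark hook lock_top; python3 s.py 8 230 150 450 320
```

```text
{'time_s': 15.65, 'ee_pos': [0.5773, -0.0736, 0.23], 'ee_rot': [1.3186, 1.1358, -1.3216], 'ft_force': [-1.7633, -0.8129, -5.2501], 'width': 0.415, 'joint_positions': [-0.1789, 0.3879, 1.7556, -0.0002, 1.0007, -0.0275]}
tape_center 0.98 [321. 316.] 22436 [ 0.5804 -0.056   0.2693] [ 560.8 -196.6] [360.5 109.5] 78.0
board 0.98 [323. 104.] 25083 [0.5903 0.0155 0.0228] [584.2 -17.1] [227.6 117.5] 81.4
mark 0.85 [322.  69.] 609 [0.5953 0.043  0.0234] [593.7  43.3] [  4.4 109.2] 81.3
hook 0.81 [323. 210.] 2123 [ 0.5842 -0.0237  0.2507] [573.9 -52.1] [70.4 52.4] 89.2
lock_top 0.84 [324. 410.] 1959 [ 0.5761 -0.0784  0.2832] [ 541.2 -224.1] [328.3  43.5] 80.8
{'time_s': 15.95, 'ee_pos': [0.5771, -0.0756, 0.2316], 'ee_rot': [1.3222, 1.1321, -1.3226], 'ft_force': [0.2267, 0.0731, -4.7296], 'width': 0.4147, 'joint_positions': [-0.1823, 0.3852, 1.7556, -0.0001, 1.0011, -0.0274]}
[[-0.     0.988 -0.154]
 [-0.    -0.154 -0.988]
 [-1.    -0.     0.   ]]
{'time_s': 15.95, 'ee_pos': [0.5771, -0.0756, 0.2316], 'ee_rot': [1.3222, 1.1321, -1.3226], 'ft_force': [0.2267, 0.0731, -4.7296], 'width': 0.4147, 'joint_positions': [-0.1823, 0.3852, 1.7556, -0.0001, 1.0011, -0.0274]}
```

View pics/wrist8.png

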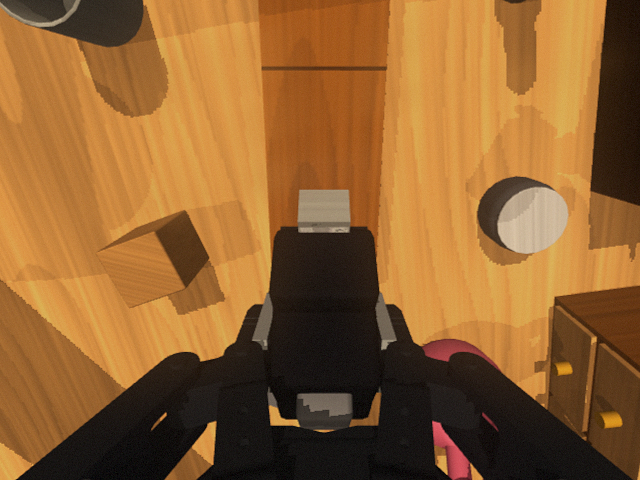

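View pics/side8.png

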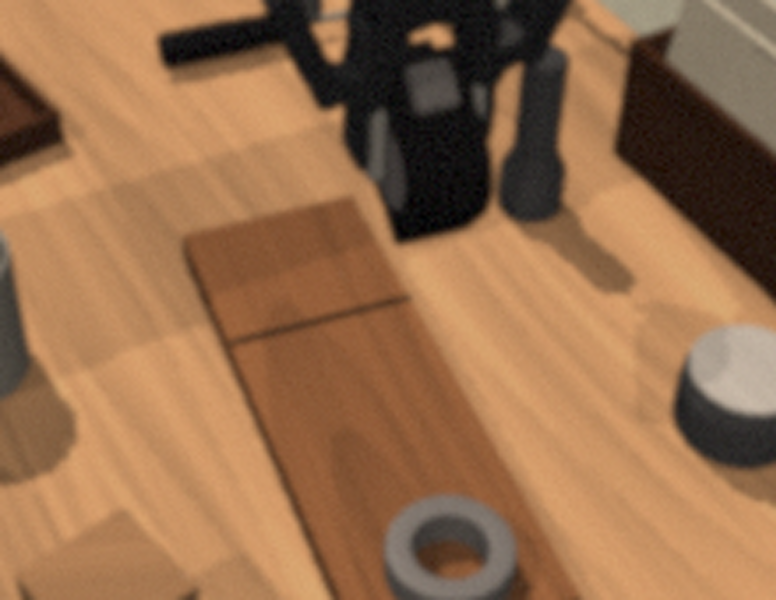

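```bash
cat > m.py <<'E'
from h import *
th=np.radians(81.25); bx=np.array([np.cos(th),np.sin(th)]); by=np.array([-bx[1],bx[0]])
for c in ("side","top","wrist"):
    p=arm.read_camera(c)
    b=arm.cut_out(p,"board")[0]; P=pts(p,b["region"]); P=P[abs(P[:,2]-.0225)<.004]
    s=P[:,:2]@bx*1000; t=P[:,:2]@by*1000
    print(c,"board s end", np.round(np.percentile(s,[0.3,1,99,99.7]),1), "t",np.round(np.percentile(t,[.5,1,99,99.5]),1),"z",np.median(P[:,2]))
    for m in arm.cut_out(p,"mark")[:1]:
        Q=pts(p,m["region"]); q=Q[:,:2]@bx*1000; r=Q[:,:2]@by*1000; print("  mark",m["confidence"],len(Q),"s",np.round([np.median(q),q.mean()],1),"t",np.round([r.min(),r.max()],1))
E
python3 m.py
python3 - <<'E'
from h import *
p=arm.read_camera("wrist"); o=arm.get_obs(); T=rotm(o["ee_rot"])
for n in("tape_center","lock_top","hook"):
    d=arm.cut_out(p,n)[0]; P=pts(p,d["region"]); q=(P-o["ee_pos"])@T*1000   # x down, z back
    q=q[(abs(q[:,1])<19)&(abs(q[:,2])<75)&(abs(q[:,0])<80)]
    print(n,len(q))
    f=-q[:,2]; h=-q[:,0]
    for a in np.arange(-60,65,6):
        s=h[(f>=a)&(f<a+6)]
        if len(s)>8: print(a+3,len(s),np.round(np.percentile(s,[2,50,98]),1))
E
```

```text
side board s end [-87.6 -86.7 228.9 231.9] t [-637.8 -637.2 -528.7 -528.4] z 0.022556290696722048
top board s end [-83.3 -80.4 230.3 231.7] t [-634.2 -633.3 -525.4 -525. ] z 0.02258063612553618
wrist board s end [-24.7 -14.1 183.5 184.4] t [-634.6 -634.1 -526.1 -525.6] z 0.022773159080037103
  mark 0.77 451 s [133.3 133.5] t [-633.6 -527.6]
tape_center 22234
-27 148 [32.6 34.2 35.9]
-21 275 [35.9 37.  48.1]
-15 332 [38.8 48.6 52.4]
-9 598 [43.1 54.4 56.2]
-3 1662 [47.7 52.2 56. ]
3 1460 [50.6 52.9 54.1]
9 3645 [43.5 48.6 53.1]
15 3203 [35.  40.  44.9]
21 1117 [34.4 36.6 38.9]
27 1725 [37.9 39.9 41.4]
33 2958 [29.9 35.2 39.8]
39 2505 [21.8 26.6 31.2]
45 1090 [15.8 22.5 25.2]
51 1173 [15.2 20.  24.6]
57 340 [12.1 14.3 16.4]
lock_top 1950
-21 47 [46.6 47.4 48.4]
-15 179 [48.5 50.6 52.5]
-9 410 [52.8 55.1 56.3]
-3 1302 [49.9 53.  56.1]
9 12 [73.5 74.5 75. ]
hook 3
```

>>> step_arm(
  linear=[
    [0,-0.1,-4],
    [0,0,-4],
    [0,0,-4],
    [2,0,-3.8],
    [3,0,0],
    [3,0,0],
    [2,0,0],
    [0,0,0],
    [0,0,0],
    [0,0,0],
    [0,0,0],
  ],
  roll=[0,0,0,0,0,0,0,0,0,0,0],
  jaw=[1,1,1,1,1,1,1,1,1,1,1],
  force=35,
)

```text
time_s: 17.75
ee_pos: [0.6016, 0.0815, 0.1331]
ee_rot: [1.323, 1.131, -1.32]
ft_force: [0.6, 0.7, -5.6]
width: 0.417
```

```bash
cat > w.py <<'E'
from h import *
th=np.radians(81.25); bx=np.array([np.cos(th),np.sin(th)]); by=np.array([-bx[1],bx[0]])
for i in range(3):
    o=arm.get_obs(); e=o["ee_pos"]; print("TCP s,t,z",np.round([e[:2]@bx*1000,e[:2]@by*1000,e[2]*1000],1),"F",np.round(o["ft_force"],1),"w",round(o["width"],3),o["time_s"])
    p=arm.read_camera(["side","wrist","wrist"][i])
    P=[]
    if i==1:
        cv2.imwrite("pics/w_%d.png"%(o["time_s"]*100),p["frame"]); print("pic","w_%d"%(o["time_s"]*100))
        for n in("hook","lock_top","board"):
            for d in arm.cut_out(p,n)[:1]:
                q=pts(p,d["region"])
                S=np.c_[q[:,:2]@bx,q[:,:2]@by,q[:,2]]*1000
                print(n,round(d["confidence"],2),len(S),"s",np.round(np.percentile(S[:,0],[2,50,98]),1),"t",np.round(np.percentile(S[:,1],[2,50,98]),1),"z",np.round(np.percentile(S[:,2],[2,50,98]),1))
                if n=="lock_top":
                    S=S[S[:,2]>np.percentile(S[:,2],98)-25]
                    k=np.polyfit(S[:,0],S[:,2],1); print("  key slope deg",np.degrees(np.arctan(k[0])),len(S))
    if i==0:
        im=p["frame"][150:320,230:450]; s=3.5; cv2.imwrite("pics/s_%d.png"%(o["time_s"]*100),cv2.resize(im,None,fx=s,fy=s,interpolation=cv2.INTER_CUBIC)); print("s_%d"%(o["time_s"]*100))
E
python3 w.py
```

```text
TCP s,t,z [ 172.  -582.2  133.1] F [ 0.6  0.7 -5.6] w 0.417 17.75
s_1775
TCP s,t,z [ 172.  -582.   132.9] F [ 0.1 -0.  -5.2] w 0.415 17.8
pic w_1780
hook 0.9 1890 s [217.2 222.8 227.8] t [-590.  -581.7 -573.1] z [145.7 153.1 158. ]
lock_top 0.91 1890 s [154.2 167.2 170.2] t [-590.2 -581.7 -573.4] z [181.5 186.1 189.1]
  key slope deg 6.952265013181324 1890
TCP s,t,z [ 171.9 -581.5  132.2] F [-0.4  0.  -4.7] w 0.416 18.0
```

View pics/w_1780.png

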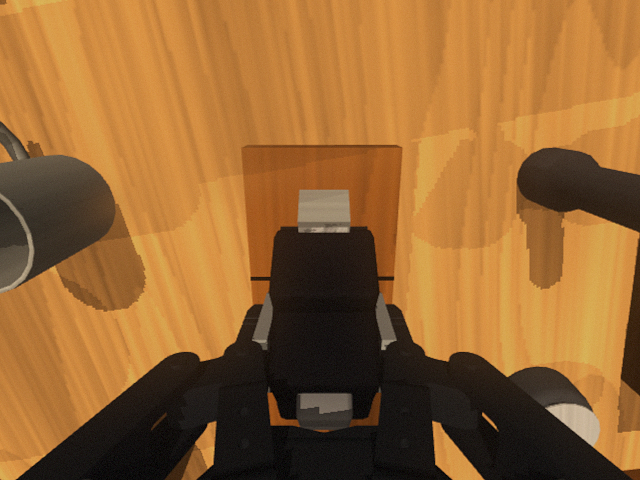

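View pics/s_1775.png

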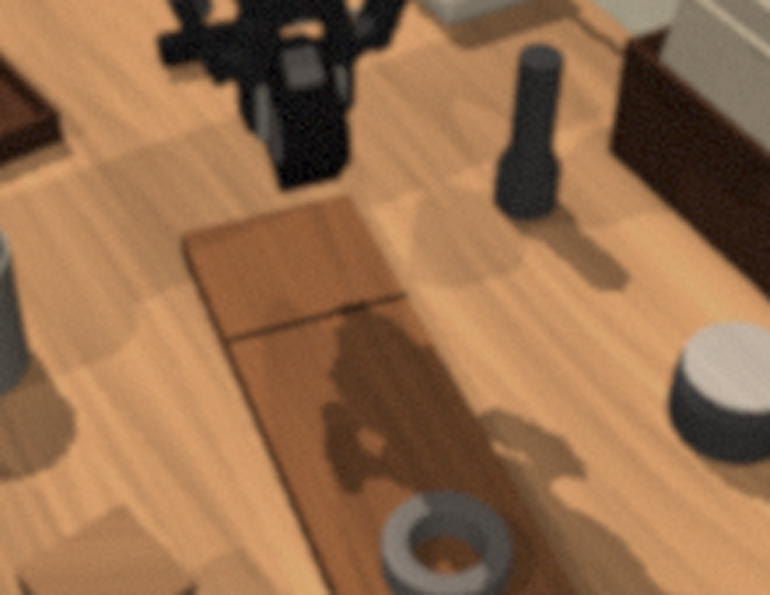

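```bash
cat > e.py <<'E'
from h import *
th=np.radians(81.25); bx=np.array([np.cos(th),np.sin(th)]); by=np.array([-bx[1],bx[0]])
def ray(p,uv,z):
    n=cv2.undistortPoints(np.array(uv,float).reshape(-1,1,2),K(p),np.array(p["dist_coeffs"])).reshape(-1,2)
    d=np.c_[n,np.ones(len(n))]@rotm(p["attitude"]).T; e=np.array(p["eye"]); P=e+d*((z-e[2])/d[:,2])[:,None]
    return np.c_[P[:,:2]@bx,P[:,:2]@by]*1000
if __name__=="__main__":
    p=arm.read_camera("wrist"); f=cv2.cvtColor(p["frame"],cv2.COLOR_BGR2GRAY).astype(int)
    for u in (270,380):
        print(u,f[140:155,u].tolist(), f[272:285,u].tolist())
        col=p["z_map"][138:156,u]; print(np.round(col,3).tolist())
    print(ray(p,[[260,148],[390,148],[256,278.5],[388,278.5]],.0225))
E
python3 e.py
```

```text
270 [133, 134, 135, 135, 129, 88, 79, 84, 101, 97, 100, 97, 93, 101, 91] [71, 65, 68, 68, 59, 31, 31, 31, 34, 38, 30, 38, 29]
[0.26600000262260437, 0.26600000262260437, 0.26600000262260437, 0.26600000262260437, 0.2669999897480011, 0.2669999897480011, 0.2680000066757202, 0.26499998569488525, 0.25699999928474426, 0.25, 0.24699999392032623, 0.24699999392032623, 0.24699999392032623, 0.24699999392032623, 0.24699999392032623, 0.24699999392032623, 0.24899999797344208, 0.24799999594688416]
380 [148, 148, 147, 147, 137, 72, 78, 85, 105, 109, 108, 113, 111, 111, 109] [85, 84, 89, 90, 83, 33, 30, 23, 37, 80, 95, 88, 89]
[0.26499998569488525, 0.2669999897480011, 0.2669999897480011, 0.2669999897480011, 0.2669999897480011, 0.26600000262260437, 0.2669999897480011, 0.2630000114440918, 0.25699999928474426, 0.25, 0.2460000067949295, 0.24699999392032623, 0.24699999392032623, 0.24699999392032623, 0.24699999392032623, 0.24799999594688416, 0.24799999594688416, 0.24799999594688416]
[[ 231.12678208 -538.01631617]
 [ 231.00219307 -626.33699569]
 [ 133.35384981 -529.21163342]
 [ 133.20666463 -630.4593691 ]]
```

>>> step_arm(
  linear=[
    [2.5,0,0.15],
    [2.5,0,0],
    [2,0,0],
    [1,0,0],
    [0.2,0,0],
    [0,0,0],
    [0,0,0],
  ],
  roll=[0,0,0,0,0,0,0],
  jaw=[1,1,1,1,1,1,1],
  force=30,
)

```text
time_s: 18.8
ee_pos: [0.6009, 0.0801, 0.0502]
ee_rot: [1.322, 1.132, -1.321]
ft_force: [-0.0, -0.7, -4.9]
width: 0.414
```

>>> step_arm(
  linear=[
    [0.2,0,0],
    [0.2,0,0],
    [0,0,0],
  ],
  roll=[0,0,0],
  jaw=[1,1,1],
)

```text
time_s: 19.1
ee_pos: [0.6016, 0.081, 0.0483]
ee_rot: [1.324, 1.131, -1.319]
ft_force: [-9.1, 9.6, 35.2]
width: 0.413
```

```bash
python3 w.py
```

```text
TCP s,t,z [ 171.6 -582.2   48.3] F [-9.1  9.6 35.2] w 0.413 19.1
s_1910
TCP s,t,z [ 171.5 -582.2   48.3] F [-9.6 10.  34.7] w 0.416 19.15
pic w_1914
hook 0.82 1933 s [216.  222.2 227.2] t [-590.6 -581.8 -573.4] z [60.1 67.9 72.6]
lock_top 0.61 2033 s [154.1 167.6 170.9] t [-590.3 -581.7 -573.6] z [ 97.4 102.2 105.2]
  key slope deg 13.156539570886027 2029
board 0.9 25300 s [ 91.1 205.5 231.6] t [-634.2 -572.8 -526.4] z [ 6.7 22.7 24.2]
TCP s,t,z [ 171.6 -582.2   48.3] F [-9.9  9.8 34.3] w 0.415 19.35
```

>>> step_arm(
  linear=[
    [0,0,0],
    [0,0,0],
    [0.05,0,-0.2],
    [0.1,0,-0.2],
    [0,0,0],
  ],
  roll=[0,0,0,0,0],
  jaw=[1,1,1,1,1],
  force=20,
)

```text
time_s: 19.9
ee_pos: [0.602, 0.0846, 0.0462]
ee_rot: [1.323, 1.131, -1.319]
ft_force: [-6.9, 4.1, 24.8]
width: 0.413
```

```bash
python3 w.py
```

```text
TCP s,t,z [ 175.2 -582.2   46.2] F [-6.9  4.1 24.8] w 0.413 19.9
s_1989
TCP s,t,z [ 175.1 -582.1   46.2] F [-6.2  5.7 24.8] w 0.417 19.95
pic w_1995
hook 0.81 1647 s [220.5 225.4 229.7] t [-590.7 -582.1 -573.6] z [54.5 62.6 67.9]
lock_top 0.64 2243 s [159.6 173.1 176.3] t [-590.2 -581.7 -573.5] z [ 97. 101. 104.]
  key slope deg 4.856059855963223 2243
board 0.84 23691 s [138.1 207.6 231.6] t [-634.1 -570.6 -526.5] z [ 4.9 22.7 24. ]
TCP s,t,z [ 175.1 -582.2   46.2] F [-6.9  4.6 24.8] w 0.418 20.15
```

>>> step_arm(
  linear=[
    [0.1,0,-0.19],
    [0.1,0,-0.19],
    [0.12,0,-0.18],
    [0.12,0,-0.18],
    [0,0,0],
  ],
  roll=[0,0,0,0,0],
  jaw=[1,1,1,1,1],
)

```text
time_s: 20.7
ee_pos: [0.603, 0.0917, 0.0412]
ee_rot: [1.322, 1.132, -1.32]
ft_force: [-4.8, 1.9, 14.1]
width: 0.418
```

```bash
python3 w.py
```

```text
TCP s,t,z [ 182.3 -582.    41.2] F [-4.8  1.9 14.1] w 0.418 20.7
s_2070
TCP s,t,z [ 182.3 -582.1   41.2] F [-4.   1.1 15.2] w 0.415 20.75
pic w_2075
hook 0.71 22672 s [165.1 200.  231.6] t [-598.6 -581.9 -564.9] z [48.1 81.9 99.4]
lock_top 0.97 2869 s [169.5 184.1 187.5] t [-590.2 -581.6 -573.3] z [ 93.3  97.3 100.3]
  key slope deg 3.925540928209109 2869
board 0.55 20955 s [151.2 209.8 231.7] t [-633.9 -568.3 -526.6] z [ 5.7 22.7 24. ]
TCP s,t,z [ 182.3 -582.1   41.2] F [-4.8  3.5 14.4] w 0.412 20.95
```

>>> step_arm(
  linear=[
    [0.13,0,-0.18],
    [0.13,0,-0.17],
    [0.14,0,-0.16],
    [0.15,0,-0.15],
    [0.16,0,-0.14],
    [0,0,0],
  ],
  roll=[0,0,0,0,0,0],
  jaw=[1,1,1,1,1,1],
)

```text
time_s: 21.6
ee_pos: [0.6042, 0.0995, 0.0337]
ee_rot: [1.322, 1.132, -1.32]
ft_force: [-3.6, 2.0, 8.9]
width: 0.416
```

```bash
python3 w.py
```

```text
TCP s,t,z [ 190.2 -582.    33.7] F [-3.6  2.   8.9] w 0.416 21.6
s_2160
TCP s,t,z [ 190.2 -582.    33.8] F [-2.9  2.6  8.3] w 0.413 21.65
pic w_2165
hook 0.69 989 s [231.2 234.5 236.3] t [-590.6 -582.  -573.2] z [25.5 36.8 41.4]
board 0.31 1250 s [164.9 185.  203.7] t [-420.5 -418.6 -410.4] z [ 1.4  7.  14.7]
TCP s,t,z [ 190.2 -582.    33.7] F [-2.6  2.4  8.2] w 0.418 21.85
```

View pics/w_2165.png

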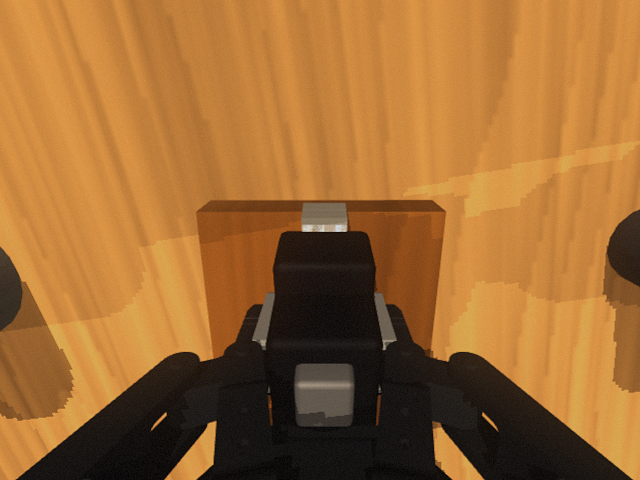

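View pics/s_2160.png

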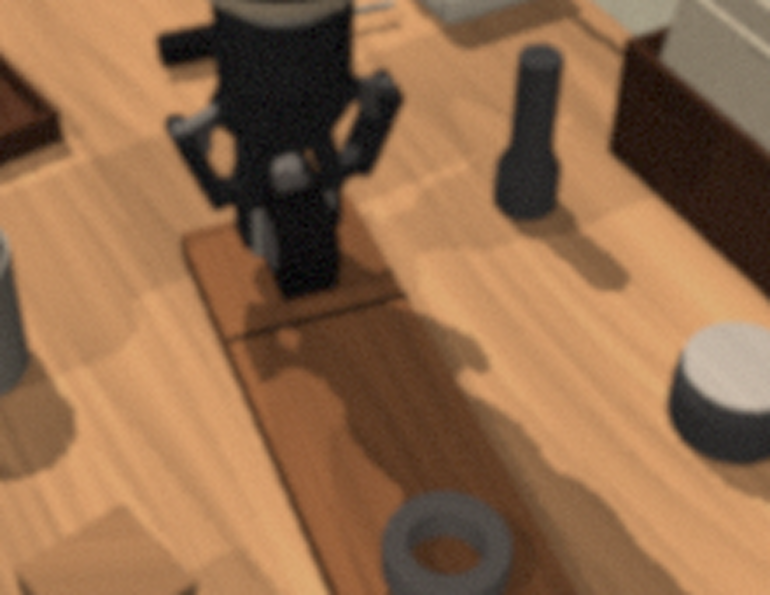

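>>> step_arm(
  linear=[
    [0,0,-0.2],
    [0,0,-0.2],
    [0.12,0,-0.12],
    [0.14,0,-0.1],
    [0.1,0,0],
    [0,0,0],
  ],
  roll=[0,0,0,0,0,0],
  jaw=[1,1,1,1,1,1],
)

```text
time_s: 22.5
ee_pos: [0.6053, 0.1056, 0.0302]
ee_rot: [1.323, 1.132, -1.32]
ft_force: [-2.1, 2.8, 9.7]
width: 0.417
```

```bash
python3 w.py
```

```text
TCP s,t,z [ 196.4 -582.1   30.2] F [-2.1  2.8  9.7] w 0.417 22.5
s_2250
TCP s,t,z [ 196.5 -582.1   30.2] F [-2.8  2.9  8.9] w 0.421 22.55
pic w_2255
hook 0.89 801 s [235.6 238.5 239.4] t [-590.5 -581.7 -573.3] z [19.  30.5 34.6]
lock_top 0.61 3901 s [190.3 203.3 209.2] t [-590.3 -581.7 -573.4] z [81.2 87.5 89. ]
  key slope deg -7.181465742580029 3901
board 0.81 16509 s [172.4 214.7 231.8] t [-634.1 -561.6 -526.6] z [ 4.7 22.6 23.9]
TCP s,t,z [ 196.4 -582.2   30.2] F [-2.8  3.5  9.2] w 0.416 22.75
```

View pics/w_2255.png

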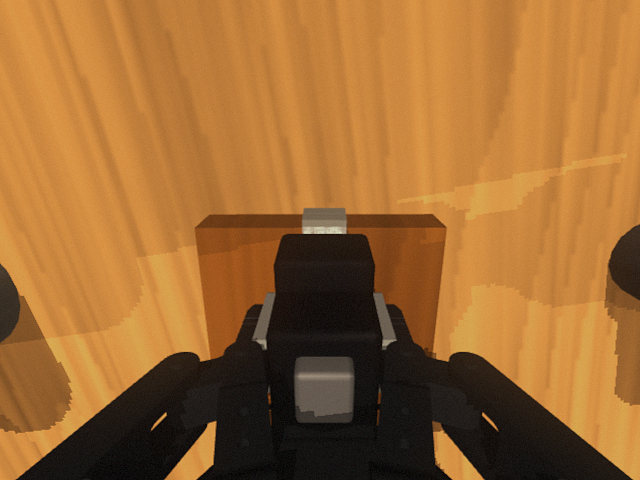

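View pics/s_2250.png

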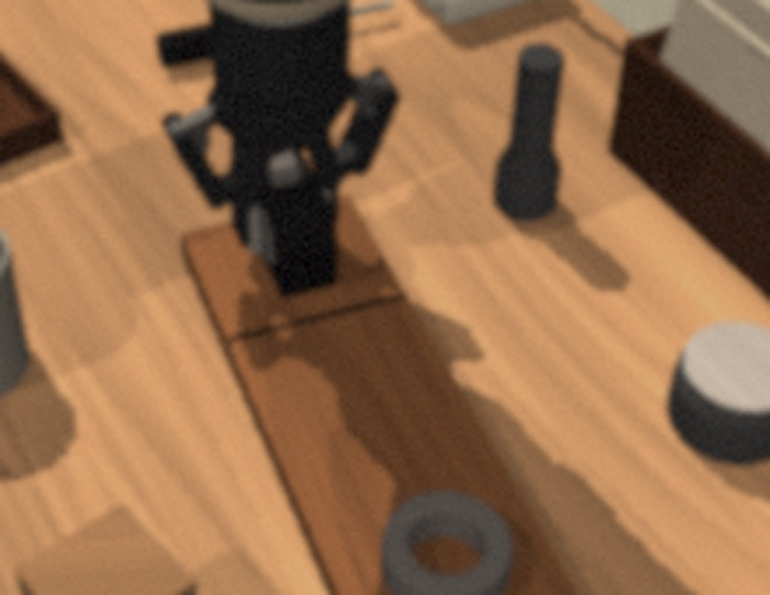

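```bash
cat > k.py <<'E'
from h import *
th=np.radians(81.25); bx=np.array([np.cos(th),np.sin(th)]); by=np.array([-bx[1],bx[0]])
p=arm.read_camera("wrist"); d=arm.cut_out(p,"lock_top")[0]; q=pts(p,d["region"]); S=np.c_[q[:,:2]@bx,q[:,:2]@by,q[:,2]]*1000
for a in np.arange(180,216,3):
    s=S[(S[:,0]>=a)&(S[:,0]<a+3)]
    if len(s)>10: print("key",a+1.5,len(s),np.round(np.percentile(s[:,2],[5,50,95]),1))
d=arm.cut_out(p,"tape_center")[0]; q=pts(p,d["region"]); S=np.c_[q[:,:2]@bx,q[:,:2]@by,q[:,2]]*1000
S=S[abs(S[:,1]+581.7)<16]
for a in np.arange(150,246,4):
    s=S[(S[:,0]>=a)&(S[:,0]<a+4)]
    if len(s)>10: print("tape",a+2,len(s),np.round(np.percentile(s[:,2],[5,50,95]),1))
E
python3 k.py
```

```text
key 190.5 294 [86.3 87.2 87.9]
key 193.5 398 [86.5 87.5 88.2]
key 196.5 459 [86.7 87.7 88.5]
key 199.5 448 [86.9 87.9 88.6]
key 202.5 459 [87.1 88.1 88.9]
key 205.5 554 [86.6 88.2 89.2]
key 208.5 1274 [81.1 85.3 88.5]
tape 180 431 [79.2 79.9 80.7]
tape 184 508 [78.6 79.8 80.7]
tape 188 393 [78.4 79.2 86.7]
tape 192 887 [78.8 86.8 88. ]
tape 196 965 [79.2 87.1 88.3]
tape 200 978 [79.5 87.4 88.6]
tape 204 1096 [79.7 87.7 89.1]
tape 208 2160 [80.1 83.8 88.6]
tape 212 1140 [80.1 80.9 81.7]
tape 216 3778 [64.2 76.3 81.2]
tape 220 2000 [56.8 59.4 70. ]
tape 224 890 [56.9 57.7 58.7]
tape 228 1101 [56.  57.7 58.7]
tape 232 2539 [33.4 46.4 56.5]
tape 236 407 [32.6 33.6 34.4]
tape 240 554 [19.5 27.3 33.9]
```

>>> step_arm(
  linear=[
    [0.1,0,0],
    [0.1,0,0],
    [0,0,0],
    [0,0,0],
  ],
  roll=[0,0,0,0],
  jaw=[1,1,1,1],
)

```text
time_s: 23.35
ee_pos: [0.6055, 0.1064, 0.0287]
ee_rot: [1.324, 1.132, -1.319]
ft_force: [-4.4, 11.0, 15.8]
width: 0.421
```

```bash
python3 w.py; python3 k.py | grep -v "tape 2"
```

```text
TCP s,t,z [ 197.2 -582.3   28.7] F [-4.4 11.  15.8] w 0.421 23.35
s_2335
TCP s,t,z [ 197.2 -582.2   28.7] F [-5.2  9.3 15.5] w 0.414 23.4
pic w_2340
hook 0.85 706 s [235.6 238.7 239.3] t [-590.3 -582.  -573.7] z [17.9 29.4 31.9]
lock_top 0.58 3880 s [192.4 204.8 211. ] t [-590.2 -581.8 -573.5] z [79.8 86.2 87.4]
  key slope deg -7.704142136551183 3880
board 0.73 16888 s [172.9 215.2 231.8] t [-634.3 -561.2 -526.5] z [ 3.8 22.6 24. ]
TCP s,t,z [ 197.2 -582.3   28.7] F [-4.1  9.7 15.6] w 0.418 23.6
key 190.5 57 [84.9 85.5 86. ]
key 193.5 412 [85.1 86.1 86.8]
key 196.5 456 [84.8 86.2 87. ]
key 199.5 475 [85.2 86.4 87.2]
key 202.5 462 [85.4 86.5 87.4]
key 205.5 502 [85.7 86.7 87.5]
key 208.5 783 [81.  86.3 87.4]
key 211.5 839 [79.3 82.8 86.4]
tape 180 170 [78.3 78.9 79.8]
tape 184 700 [78.2 79.1 79.9]
tape 188 439 [77.4 78.3 79.4]
tape 192 687 [77.5 79.  86.5]
tape 196 987 [77.9 85.7 86.9]
```

>>> step_arm(
  linear=[
    [0,0,0],
    [0,0,0],
    [-0.3,0,0],
    [0,0,0],
    [0,0,0.3],
    [0,0,0.5],
    [0,0,0.7],
    [0,0,0.8],
    [0,0,0.8],
    [0,0,0.8],
    [0,0,0.6],
    [0,0,0.5],
    [0,0,0],
    [0,0,0],
  ],
  roll=[0,0,0,0,0,0,0,0,0,0,0,0,0,0],
  jaw=[1,1,1,1,1,1,1,1,1,1,1,1,1,1],
  force=50,
)

```text
time_s: 25.2
ee_pos: [0.5968, 0.0559, 0.0301]
ee_rot: [1.322, 1.132, -1.322]
ft_force: [0.1, 1.3, -5.9]
width: 0.415
```

```bash
python3 w.py; python3 k.py
```

```text
TCP s,t,z [ 146.  -581.3   30.1] F [ 0.1  1.3 -5.9] w 0.415 25.2
s_2520
TCP s,t,z [ 146.2 -581.3   30.1] F [ 0.1  0.6 -5.3] w 0.417 25.25
pic w_2525
hook 0.88 2699 s [211.  224.9 233.8] t [-590.  -581.  -572.4] z [26.9 34.3 35.7]
lock_top 0.94 4048 s [140.6 153.6 159.9] t [-589.6 -581.  -572.6] z [80.6 87.5 88.9]
  key slope deg -6.951266964913211 4048
board 0.81 40080 s [127.4 195.2 230.1] t [-633.8 -570.4 -527. ] z [21.5 22.8 24. ]
TCP s,t,z [ 146.3 -581.3   30.1] F [ 0.9  1.7 -5. ] w 0.415 25.45
tape 152 1036 [79.4 87.4 88.6]
tape 156 1172 [79.6 87.5 88.8]
tape 160 2129 [79.7 81.8 88. ]
tape 164 1267 [79.4 80.5 81.3]
tape 168 4656 [57.  70.7 79.9]
tape 172 899 [56.  56.9 57.8]
tape 176 944 [56.1 57.1 58. ]
tape 180 2823 [34.  49.6 57.2]
tape 184 424 [31.5 32.5 34.4]
tape 188 422 [31.7 32.6 33.5]
tape 192 413 [31.9 32.9 33.8]
tape 196 446 [32. 33. 34.]
tape 200 459 [32.2 33.1 34.2]
tape 204 463 [32.2 33.4 34.4]
tape 208 489 [32.6 33.5 34.5]
tape 212 500 [32.7 33.7 34.6]
tape 216 527 [32.9 33.9 35. ]
tape 220 527 [33. 34. 35.]
tape 224 537 [33.1 34.3 35.3]
tape 228 597 [33.4 34.4 35.5]
tape 232 585 [33.6 34.6 35.7]
```

View pics/w_2525.png

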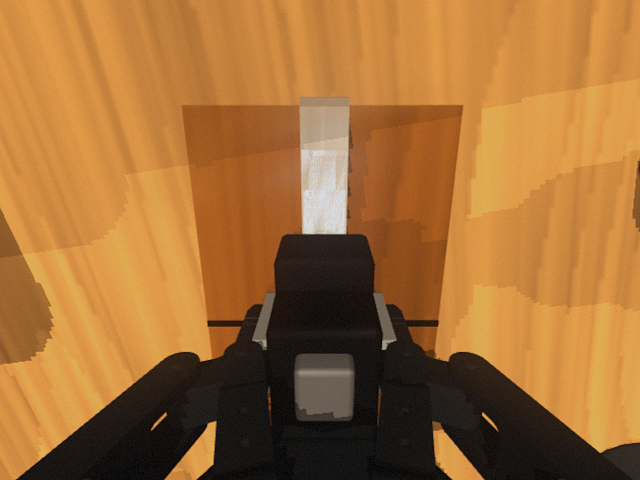

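>>> step_arm(
  linear=[
    [0,0,0.4],
    [0,0,0.6],
    [0,0,0.7],
    [0,0,0.7],
    [0,0,0.7],
    [0,0,0.6],
    [0,0,0.4],
    [0,0,0.3],
    [0,0,0],
    [0,0,0],
  ],
  roll=[0,0,0,0,0,0,0,0,0,0],
  jaw=[1,1,1,1,1,1,1,1,1,1],
)

```text
time_s: 26.65
ee_pos: [0.5901, 0.0125, 0.0301]
ee_rot: [1.322, 1.133, -1.321]
ft_force: [0.6, 1.6, -6.0]
width: 0.416
```

```bash
python3 w.py; python3 k.py|grep tape
```

```text
TCP s,t,z [ 102.1 -581.3   30.1] F [ 0.6  1.6 -6. ] w 0.416 26.65
s_2665
TCP s,t,z [ 102.2 -581.3   30.1] F [ 0.7  1.  -5.6] w 0.418 26.7
pic w_2670
hook 0.8 4618 s [167.7 207.4 219.4] t [-589.9 -582.8 -572.9] z [33.2 35.3 36.9]
lock_top 0.68 3971 s [ 97.1 109.9 115.9] t [-589.6 -581.  -572.6] z [80.7 87.5 88.9]
  key slope deg -8.056423634086762 3971
TCP s,t,z [ 102.2 -581.3   30.1] F [-0.3  1.5 -4.2] w 0.415 26.9
tape 152 439 [32.  32.9 34. ]
tape 156 433 [32.3 33.1 34.1]
tape 160 449 [32.3 33.3 34.4]
tape 164 493 [32.5 33.4 34.4]
tape 168 495 [32.5 33.6 34.7]
tape 172 522 [32.8 33.8 34.9]
tape 176 537 [32.9 34.  35.1]
tape 180 595 [33.  34.2 35.2]
tape 184 557 [33.1 34.3 35.5]
tape 188 602 [33.3 34.5 35.6]
tape 192 606 [33.6 34.8 35.8]
tape 196 658 [33.7 34.9 36. ]
tape 200 651 [33.9 35.1 36.2]
tape 204 686 [34.1 35.3 36.4]
tape 208 708 [34.3 35.4 36.6]
tape 212 726 [34.5 35.6 36.7]
tape 216 772 [34.4 35.7 37. ]
tape 220 397 [34.3 35.8 37. ]
```

View pics/w_2670.png

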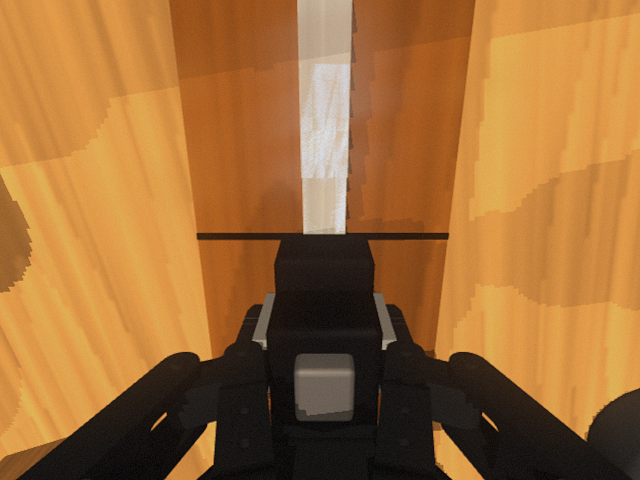

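View pics/s_2665.png

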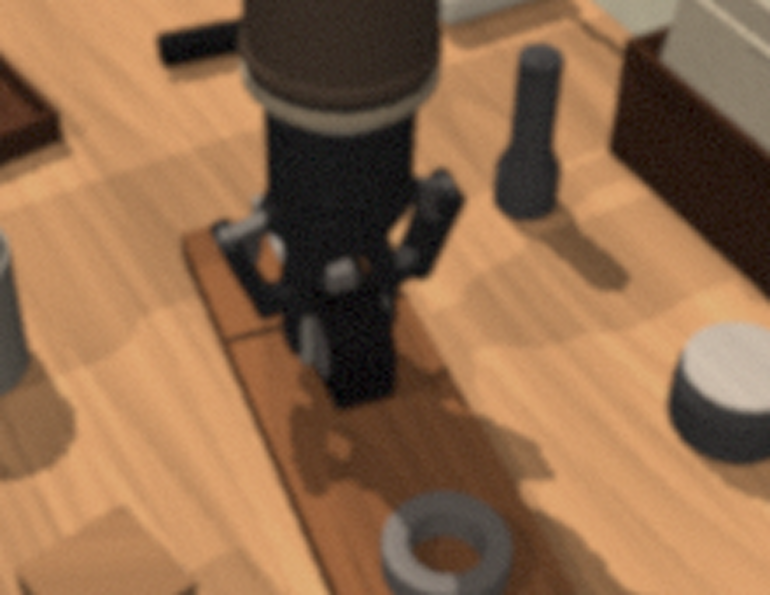

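```bash
cat > n.py <<'E'
from h import *
th=np.radians(81.25); bx=np.array([np.cos(th),np.sin(th)]); by=np.array([-bx[1],bx[0]])
p=arm.read_camera("wrist"); 
M=np.ones((480,640),bool); q=pts(p,M); S=np.c_[q[:,:2]@bx,q[:,:2]@by,q[:,2]]*1000
A=S[(abs(S[:,1]+581.5)<16)&(S[:,0]>90)&(S[:,0]<200)&(S[:,2]>24)]
for z in range(24,60,4):
    s=A[(A[:,2]>=z)&(A[:,2]<z+4)&(abs(A[:,1]+581.5)>11)]
    if len(s)>5: print(z+2,len(s),np.round(np.percentile(s[:,0],[5,50,95]),1))
k=A[(A[:,2]>84)]; print("key s",np.round(np.percentile(k[:,0],[1,99]),1),"t",np.round(np.percentile(k[:,1],[1,99]),1))
for n in ("mark",):
    for d in arm.cut_out(p,n)[:1]:
        r=pts(p,d["region"]); print(n,d["confidence"],len(r),np.median(r[:,:2]@bx)*1000)
E
python3 n.py
```

```text
26 126 [139.6 173.1 198.1]
34 83 [137.2 137.5 137.9]
38 97 [136.9 137.3 137.8]
42 98 [136.6 137.1 137.6]
46 110 [136.5 136.9 137.4]
50 124 [136.4 136.8 137.3]
54 249 [125.6 136.2 137. ]
58 908 [124.2 129.5 135.4]
key s [ 97.  121.5] t [-597.2 -565.8]
mark 0.55 1161 133.77018302771197
```

>>> step_arm(
  linear=[
    [0,0,0.33],
    [0,0,0],
    [0.1,0,0],
    [0.1,0,0],
    [0.05,0,0],
    [0,0,0],
    [0,0,0],
  ],
  roll=[0,0,0,0,0,0,0],
  jaw=[1,1,1,1,1,1,1],
  force=30,
)

```text
time_s: 27.9
ee_pos: [0.5897, 0.0093, 0.0284]
ee_rot: [1.322, 1.132, -1.321]
ft_force: [-3.9, 3.8, 12.5]
width: 0.414
```

```bash
python3 w.py; python3 k.py|grep tape; python3 n.py
```

```text
TCP s,t,z [  98.9 -581.4   28.4] F [-3.9  3.8 12.5] w 0.414 27.9
s_2790
TCP s,t,z [  98.9 -581.4   28.4] F [-2.8  3.6 12.2] w 0.416 27.95
pic w_2795
hook 0.73 3061 s [200.1 208.6 216.5] t [-590.2 -581.5 -572.8] z [31.4 32.9 34.4]
lock_top 0.82 3997 s [ 93.9 106.7 112.9] t [-589.6 -581.  -572.7] z [79.2 85.9 87.1]
  key slope deg -8.439719348975887 3997
board 0.73 66979 s [ 84.5 172.2 217.9] t [-633.9 -570.7 -526.8] z [21.3 22.7 24.1]
TCP s,t,z [  98.9 -581.4   28.4] F [-3.6  3.3 13.6] w 0.413 28.15
tape 152 429 [29.9 30.9 31.9]
tape 156 441 [30.1 31.2 32.1]
tape 160 450 [30.4 31.3 32.2]
tape 164 500 [30.3 31.3 32.5]
tape 168 490 [30.4 31.5 32.6]
tape 172 521 [30.5 31.7 32.7]
tape 176 583 [30.7 31.8 32.8]
tape 180 540 [30.7 31.9 33. ]
tape 184 591 [30.9 32.1 33.1]
tape 188 609 [31.2 32.2 33.3]
tape 192 614 [31.4 32.4 33.5]
tape 196 647 [31.3 32.5 33.6]
tape 200 662 [31.5 32.7 33.8]
tape 204 693 [31.6 32.7 33.9]
tape 208 707 [31.8 32.9 34. ]
tape 212 731 [31.8 33.  34.3]
tape 216 533 [31.9 33.1 34.2]
26 149 [133.5 163.9 197.5]
30 23 [133.8 134.1 134.4]
34 93 [133.6 134.1 134.4]
38 97 [133.4 133.9 134.3]
42 99 [133.3 133.8 134.1]
46 117 [133.2 133.7 134. ]
50 127 [133.  133.5 133.9]
54 960 [121.4 127.8 133.1]
58 186 [120.7 121.3 130.2]
key s [ 94.4 118.4] t [-597.2 -565.8]
mark 0.8 1407 133.8293499188824
```

>>> step_arm(
  linear=[
    [-0.1,0,0],
    [0,0,0],
    [0,0,0],
    [0,0,0],
    [0,0,0],
    [0,0,0],
  ],
  roll=[0,0,0,0,0,0],
  jaw=[1,1,0.1,0,-0.2,-0.3],
)

```text
time_s: 29.05
ee_pos: [0.5896, 0.0091, 0.0286]
ee_rot: [1.322, 1.132, -1.321]
ft_force: [-0.0, -1.0, -0.1]
width: 0.652
```

```bash
python3 w.py; python3 k.py|grep tape; python3 n.py
```

```text
TCP s,t,z [  98.7 -581.3   28.6] F [-0.  -1.  -0.1] w 0.652 29.05
s_2905
TCP s,t,z [  98.7 -581.3   28.6] F [ 0.2 -0.4 -0.7] w 0.652 29.1
pic w_2910
hook 0.89 7051 s [163.3 196.2 217.3] t [-589.8 -582.1 -572.6] z [26.3 27.7 29.1]
lock_top 0.97 4022 s [ 96.  108.3 115. ] t [-589.6 -581.  -572.5] z [77.2 84.3 85.6]
  key slope deg -8.369317637747832 4022
board 0.65 68475 s [ 42.1 170.8 217.7] t [-633.8 -570.8 -527. ] z [21.4 22.7 24.1]
TCP s,t,z [  98.7 -581.3   28.6] F [ 0.3 -0.4 -0.6] w 0.65 29.3
tape 152 404 [26.7 27.7 28.8]
tape 156 430 [26.8 27.7 28.8]
tape 160 443 [26.7 27.7 28.9]
tape 164 456 [26.6 27.7 28.7]
tape 168 502 [26.8 27.7 28.9]
tape 172 496 [26.6 27.8 28.8]
tape 176 504 [26.7 27.7 28.7]
tape 180 525 [26.8 27.7 28.8]
tape 184 517 [26.7 27.8 28.8]
tape 188 579 [26.6 27.7 28.7]
tape 192 560 [26.6 27.7 28.9]
tape 196 588 [26.6 27.7 28.9]
tape 200 608 [26.6 27.8 28.9]
tape 204 633 [26.6 27.8 28.8]
tape 208 635 [26.6 27.7 28.9]
tape 212 660 [26.5 27.7 28.8]
tape 216 682 [26.5 27.7 28.8]
tape 220 20 [25.9 27.  27.4]
26 145 [133.9 156.9 197. ]
30 69 [134.1 134.4 134.8]
34 76 [134.  134.5 134.8]
38 86 [134.  134.4 134.8]
42 88 [134.1 134.5 134.8]
46 107 [134.1 134.5 134.9]
50 293 [123.8 133.6 134.7]
54 788 [122.3 127.3 132.9]
58 144 [122.1 122.5 122.9]
key s [ 96.8 118.2] t [-597.1 -565.8]
mark 0.73 1323 133.60760360178097
```

>>> step_arm(
  linear=[
    [-1,0,0],
    [-3,0,0],
    [-3,0,0],
    [-3,0,0],
    [0,0,-0.58],
    [0,0,0],
    [0,0,0],
    [0,0,0],
    [0,0,0],
    [0,0,0],
  ],
  roll=[0,0,0,0,0,0,0,0,0,0],
  jaw=[-0.3,-0.3,-0.3,-0.3,1,1,1,1,1,1],
)

```text
time_s: 30.6
ee_pos: [0.5901, 0.0148, 0.128]
ee_rot: [1.321, 1.133, -1.322]
ft_force: [-0.1, 0.4, -0.4]
width: -0.005
```

```bash
python3 w.py
```

```text
TCP s,t,z [ 104.4 -581.   128. ] F [-0.1  0.4 -0.4] w -0.005 30.6
s_3060
TCP s,t,z [ 104.4 -581.1  128.1] F [-0.9 -0.   0.8] w 0.006 30.65
pic w_3065
hook 0.81 1991 s [184.3 216.7 234. ] t [-590.  -581.7 -572.6] z [26.2 27.7 29.2]
lock_top 0.66 1113 s [ 95.4 106.6 114.6] t [-589.3 -581.  -572.6] z [77.8 84.4 85.8]
  key slope deg -7.158415710383118 1113
board 0.72 35659 s [  8.3 156.8 228.9] t [-633.7 -571.3 -526.7] z [21.3 22.8 24.3]
TCP s,t,z [ 104.5 -581.3  128.5] F [-0.1  0.2 -0.8] w -0.0 30.85
```

```bash
cat > f.py <<'E'
from h import *
th=np.radians(81.25); bx=np.array([np.cos(th),np.sin(th)]); by=np.array([-bx[1],bx[0]])
st()
for c in ("side","top"):
    p=arm.read_camera(c)
    for n in("lock_top","tape_center","wedge_center"):
        for d in arm.cut_out(p,n)[:1]:
            q=pts(p,d["region"]); S=np.c_[q[:,:2]@bx,q[:,:2]@by,q[:,2]]*1000; print(c,n,round(d["confidence"],2),len(S),np.round(np.percentile(S,[2,50,98],axis=0),1).tolist())
    if c=="side":
        t=arm.get_obs()["time_s"]; im=p["frame"][150:320,230:450]; cv2.imwrite("pics/f_%d.png"%(t*100),cv2.resize(im,None,fx=3.5,fy=3.5,interpolation=cv2.INTER_CUBIC)); print("f_%d"%(t*100))
E
python3 f.py
```

```text
{'time_s': 30.9, 'ee_pos': [0.5904, 0.0149, 0.1286], 'ee_rot': [1.3215, 1.1326, -1.3215], 'ft_force': [0.2504, 0.4085, -0.008], 'width': 0.0029, 'joint_positions': [-0.0261, 0.5189, 1.8307, -0.0, 0.792, 0.1275]}
side lock_top 0.57 87 [[94.3, -590.8, 76.9], [101.8, -582.6, 84.0], [113.7, -574.9, 86.0]]
side tape_center 0.79 1200 [[55.1, -599.7, 25.3], [81.5, -579.5, 61.9], [226.1, -565.6, 84.7]]
side wedge_center 0.73 657 [[400.4, -428.9, 6.2], [407.9, -390.9, 21.9], [439.5, -342.5, 39.4]]
f_3110
top wedge_center 0.81 566 [[404.2, -423.0, 9.6], [418.6, -382.4, 24.5], [436.7, -337.8, 39.8]]
```

>>> step_arm(
  linear=[
    [2,0,0],
    [1.5,0,0],
    [0.4,0,0],
    [0.2,0,0],
    [0.1,0,0],
    [0.1,0,0],
    [0.1,0,0],
    [0,0,0],
  ],
  roll=[0,0,0,0,0,0,0,0],
  jaw=[1,1,1,1,1,1,1,1],
)

```text
time_s: 32.1
ee_pos: [0.5905, 0.0149, 0.0848]
ee_rot: [1.322, 1.132, -1.321]
ft_force: [-0.5, 0.2, 0.5]
width: 0.003
```

>>> step_arm(
  linear=[
    [0.1,0,0],
    [0.1,0,0],
    [0,0,0],
  ],
  roll=[0,0,0],
  jaw=[1,1,1],
)

```text
time_s: 32.4
ee_pos: [0.5903, 0.0149, 0.0825]
ee_rot: [1.321, 1.133, -1.322]
ft_force: [-0.7, -0.9, 0.1]
width: -0.003
```

>>> step_arm(
  linear=[
    [0.1,0,0],
    [0.1,0,0],
    [0,0,0],
  ],
  roll=[0,0,0],
  jaw=[1,1,1],
)

```text
time_s: 32.7
ee_pos: [0.5903, 0.0149, 0.0804]
ee_rot: [1.321, 1.133, -1.322]
ft_force: [-0.2, -0.1, -0.3]
width: -0.004
```

>>> step_arm(
  linear=[
    [0.1,0,0],
    [0,0,0],
  ],
  roll=[0,0],
  jaw=[1,1],
)

```text
time_s: 32.9
ee_pos: [0.5903, 0.0149, 0.0795]
ee_rot: [1.321, 1.133, -1.322]
ft_force: [-0.4, 0.9, -0.2]
width: 0.0
```

```bash
python3 w.py; python3 n.py
```

```text
TCP s,t,z [ 104.5 -581.2   79.5] F [-0.4  0.9 -0.2] w 0.0 32.9
s_3290
TCP s,t,z [ 104.5 -581.2   79.5] F [ 0.7  0.6 -0.1] w 0.001 32.95
pic w_3295
hook 0.59 3760 s [173.8 213.5 233.7] t [-590.  -580.8 -572.5] z [26.2 27.7 29.1]
lock_top 0.67 341 s [107.5 113.3 114.7] t [-589.6 -580.7 -572.2] z [76.9 78.7 80.1]
  key slope deg -4.1094498499729335 341
board 0.7 48432 s [ 43.  167.5 229.2] t [-633.6 -571.4 -527.1] z [21.4 22.8 24.1]
TCP s,t,z [ 104.5 -581.3   79.6] F [-0.4  0.1  0.9] w 0.003 33.15
26 83 [133.6 168.9 197.7]
30 31 [134.2 134.4 134.6]
34 38 [134.1 134.4 134.7]
38 37 [133.9 134.4 134.7]
42 42 [134.  134.4 134.7]
46 43 [134.1 134.4 134.8]
50 145 [124.5 133.5 134.6]
54 418 [122.3 127.5 133.1]
58 65 [121.9 122.5 122.9]
key s [ 96.2 123.6] t [-597.1 -566. ]
mark 0.93 845 133.75155529239152
```

>>> step_arm(
  linear=[
    [0.08,0,0],
    [0,0,0],
  ],
  roll=[0,0],
  jaw=[1,1],
)

```text
time_s: 33.5
ee_pos: [0.5903, 0.0149, 0.0787]
ee_rot: [1.321, 1.133, -1.322]
ft_force: [0.2, 0.1, 0.5]
width: 0.003
```

>>> step_arm(
  linear=[
    [-0.5,0,0],
    [-2,0,0],
    [-4,0,0],
    [-5,0,0],
    [-4,0,0],
    [0,0,0],
  ],
  roll=[0,0,0,0,0,0],
  jaw=[1,1,1,1,1,1],
)

```text
time_s: 34.1
ee_pos: [0.5933, 0.0149, 0.24]
ee_rot: [1.326, 1.126, -1.314]
ft_force: [1.6, -0.2, 0.1]
width: -0.005
```

```bash
python3 w.py; python3 n.py; python3 f.py
```

```text
TCP s,t,z [ 104.9 -584.1  240. ] F [ 1.6 -0.2  0.1] w -0.005 34.1
s_3410
TCP s,t,z [ 104.8 -582.8  237.1] F [-0.6  0.6 -0.6] w 0.004 34.15
pic w_3415
hook 0.62 1452 s [169.9 204.6 233.2] t [-589.5 -581.2 -572.4] z [26.3 27.8 29.4]
lock_top 0.66 457 s [ 94.7 105.  114.1] t [-589.7 -581.1 -572.5] z [77.2 79.3 80.8]
  key slope deg -0.38329584160645763 457
board 0.68 21248 s [-42.5 128.  227.3] t [-633.2 -570.8 -527. ] z [21.2 22.8 24.4]
TCP s,t,z [ 104.4 -580.4  232.6] F [-0.4 -0.4 -1.1] w -0.002 34.35
26 40 [134.3 168.1 196.6]
30 8 [134.1 134.2 134.4]
38 7 [134.2 134.3 134.4]
42 11 [133.8 134.2 134.3]
50 50 [123.  133.  134.4]
54 126 [122.4 127.1 132.4]
58 9 [121.9 122.2 122.4]
key s [ 96.2 123.5] t [-597.  -565.9]
mark 0.73 153 133.1304254736398
{'time_s': 34.5, 'ee_pos': [0.5899, 0.0149, 0.2327], 'ee_rot': [1.3205, 1.134, -1.323], 'ft_force': [-0.743, -1.4977, -1.1666], 'width': -0.0019, 'joint_positions': [-0.0261, 0.3961, 1.7347, -0.0, 1.0127, 0.1275]}
side lock_top 0.62 954 [[-83.5, -611.8, 24.7], [-56.7, -580.5, 43.3], [-24.0, -551.8, 46.2]]
side tape_center 0.65 1192 [[55.0, -599.6, 25.9], [81.7, -579.9, 62.0], [226.5, -565.6, 79.6]]
side wedge_center 0.95 628 [[401.1, -428.0, 6.2], [407.9, -391.4, 21.7], [437.4, -344.0, 38.8]]
f_3470
top tape_center 0.53 127 [[57.1, -581.1, 24.0], [156.5, -573.6, 29.4], [195.1, -562.4, 78.6]]
top wedge_center 0.74 629 [[403.3, -424.4, 5.4], [418.5, -383.3, 24.6], [438.8, -336.8, 39.7]]
```

View pics/w_3415.png

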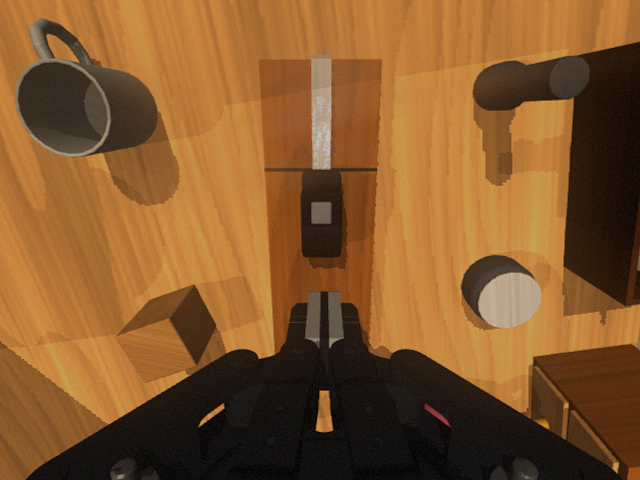

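View pics/f_3470.png

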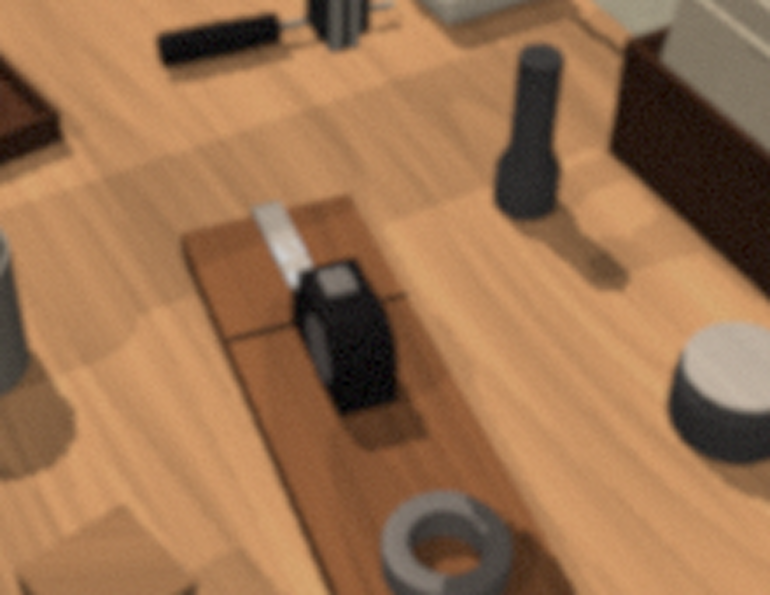

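The wrist view shows the front at the pencil line (row 170), the hook at the board end (320,57) and the key down. I'm handing in now.

```bash
python3 -c "
from rig import arm
print(arm.sign_off())"
```

```text
the job is handed in; nothing more can be done
None
```

I finished the whole task and handed it in at about 34.7 s of the 72 s allowed; the hand-in gives no verdict.

**What I did**
- **Wedge:** I put it in the middle of the tray.
- **Levelling:** I lifted the tape measure out square to the ramp. The tool cannot pitch, so I set the case's rear edge on the board and let it turn level in a light grip, with the hook going over the board end.
- **Drawing out:** I backed the case to the pencil line and let it rest flat there. Only then did I press the lock key with the shut fingers and draw the arm clear.

**Last checks**
- **Front and line:** the case front is about 1 mm from the pencil line.
- **Case:** it is flat, and about 1 mm off the board's middle line.
- **Hook:** it is at the board end in both the wrist and side views.
- **Lock key:** its top dropped about 5 mm (84.4 to 79.5 mm) and stayed down after the arm left.
- **Wedge:** it is in the tray.
- **Other things:** the ring, mug, tin, torch, carton and screwdriver looked undisturbed in the last pictures, judged by eye. The kettlebell was barely in view; I never went near it.

**What disagreed**
- **Key force:** I felt no clear force at the key when I read it between press steps. That it is down rests on the depth pictures alone.
- **Side camera:** in the last check the network marked the ring as the lock key there, so I ignored that report.

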